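# Close the sterilising canister and set its wing screw to vent

### The arm

A 7-joint arm with a two-finger parallel gripper is mounted at the origin on a cart in front of the work surface, level with it; the furniture and walls round the work are solid. World frame = base frame: x ahead of the robot, y to its left, z up, the work surface at z = 0. Lengths are in m, angles in rad, forces in N, time in s.
With the tool pointing down it reaches from about 0.4 to 0.85 m from the base axis. Payload 4.5 kg.
Tool frame: the origin (TCP) lies on the mounting face of the last link; the fingertips stand 166 mm ahead of it and the grasp point (between the pads) lies 147 mm ahead of it; y points along the fingers, z is the direction in which the jaws open and shut, and the axes are right-handed (so a half turn about y gives the same grasp; the last joint's range is limited). The gripper opens to 88 mm and grips with 3 to 60 N. Pads are 18 mm wide; open, the fingers measure 123 mm over their backs; the gripper's body (75 mm by 187 mm) begins 45 mm behind the grasp point.
Start: joints at [1.283, 0.689, -0.195, 1.565, 0.157, 0.902, -0.215], TCP at [0.198, -0.593, 0.405] pointing down, gripper open.
Joint ranges: [-3.01, 3.01], [-0.46, 2.08], [-1.47, 1.51], [0.13, 2.56], [-1, 4.14], [0.04, 2.09], [-2.66, 2.66]. Speed limits (rad/s): [2.57, 2.57, 3.14, 3.14, 3.14, 3.14, 3.14].

### API

Orientations are given as a unit quaternion [x, y, z, w].
In Python, from plant import r gives the robot as it stands.
- The arm moves only by the tool arm_command, never from a script. Its argument "deltas" is a list of rows, each an object of numbers: "dx", "dy", "dz": the shift along the tool's x, y, z each as a share of 1000 mm, from -1 to 1; "wx", "wy", "wz": the turn, a rotation vector about the tool's x, y, z each as a share of 45 degrees, from -1 to 1. In form: [{"dx": .., "dy": .., "dz": .., "wx": .., "wy": .., "wz": ..}, ...]. A call has exactly 5 rows; each row is the pose to reach, as a shift and turn from the pose commanded when the call began, along the tool's axes at that moment; what a row does not reach only later rows make up. A row lasts 1/10 s, in which the tool goes at most 50 mm and 8.59 degrees, less where a joint would pass 70% of its speed; a pose out of reach is approached as far as the arm can. A call with a number of a shift or a turn outside -1 to 1 is refused whole. A call with a gripper value outside its range is refused whole. "claw" is the opening, from -1 (shut) to 1 (fully open), set as the call begins (left out, the last holds). The fingers move at their own pace and stop on an object; "grip_force" is the grip in N (left out, the last holds). Time passes only in rows, so rows that repeat a pose let the fingers close, or fill a call up. It gives the time, the measured TCP pose, the force and the opening at its end, in the units of the state.
- r.get_state(): the state, without advancing time (a new reading comes with each control period).
- r.snapshot(name): name is "scene" or "side" or "wrist"; returns the picture (480x640x3 uint8, red, green, blue); there is no depth.
- r.get_calibration(name): a dict with "vertical_fov" (degrees; the focal length in pixels is half the picture's height over the tangent of half this angle, whatever the lens; pixels are square), "cx", "cy" (the principal point, pixels), "R" (3x3) and "t" (3): a world point X has camera coordinates R X + t. Camera axes: x right, y down, z forward; pixel columns grow to the right and rows downward; lengths in m; the calibration is good to about 2 mm. A picture is of the moment at which its call begins: read the wrist's pose just before it. get_calibration takes no time and is no camera call; for the wrist camera it gives the pose at the moment of the call.
- r.finish_job(): hands the job in, once; it reports no verdict.
The state is a dict: "clock": time; "q": joint angles; "qd": joint speeds; "joint_torque": joint torques, N m; "tool_pos": TCP position; "eef_rot": TCP orientation; "contact_force": force on the tool from outside, world axes, zero at the start; "moment": the same for the moment, N m; "opening": opening from 0.0 (shut) to 1.0 (fully open).
Only numpy, scipy, OpenCV 4.12 (cv2) and the standard library are available. Lean on these libraries where they do the work, as an engineer would, in place of code of your own. Each camera call takes 0.05 s, during which the arm holds its last target.

### The job

Close up the steel canister ready for the steriliser: swing its bridge fully shut into the fork, then push the headed pin down through the fork and the bridge's eye until its head sits on the fork. Then turn the wing screw clockwise until it seats on the lid, back it off a quarter turn so that the canister can vent, and finish still gripping the wing at that setting, without letting go, so that a colleague can fit the seal. Leave the other things on the bench where they are.

Things in the scene. Friction and masses are not known exactly. Their poses are not given: they have to be found in the camera images.
- canister: Steel canister with lid, rim 112 mm across, on a 150 x 215 mm foot plate; it does not move. Origin on the bench under its centre; at yaw 0 x points away from the robot, z up. At y = +80 mm a pillar holds the bridge's upright pivot; at y = -80 mm stands the fork, its mouth open to -x. With the bridge shut the wing screw is over the centre.
- bridge (a joint): Swing of the bridge: level steel bar 24 mm wide, 14 mm thick, top face 124 mm above the bench, pivoted on the pillar. 0 = shut against its stop, eye and fork holes in line; positive = free end out to the canister's -x; found at 0.35 to 0.7 rad. Stays where left (1 N moves its end). Can be pushed shut by its near side 118 mm from the pivot, between wing and fork.
- bridge_eye (a point): Centre of the 13.5 mm hole in the bridge's free end, at the bar's top face, 160 mm from the pivot axis. Its y axis points to the pivot; its x axis across the bar, to the far side.
- fork_top (a point): Centre of the mouth of the fork's 12 mm hole, on the upper lug's top face, 135.5 mm above the bench; axes as the canister's. Lugs 30 x 30 mm, upper 10 mm thick, lower 9.5 mm, gap between them 17 mm for the bridge; a 14 mm web joins them at +x.
- pin: Loose steel headed pin, about 60 g, upright in a hole of a white block (52 x 80 mm, 50 mm high, fixed). Shank 10 mm diameter, 45 mm long, last 6 mm tapered; head a disc 26 mm across, 5 mm thick; on it a ringed grip 16 mm in diameter, 22 mm high. Origin at the centre of the head's underside, z up along the grip. Seated: origin at fork_top, shank down.
- screw (a joint): Turn of the wing screw in the bridge, rad. 0 = seated on the lid (hard stop); positive = unscrewed, counter-clockwise from above, to 3.6 at most. Found at 0.7 to 2.3; a quarter turn off the seat reads 1.571. Turns with 0.06 N m, stays where left, rises 3 mm a turn.
- wing: Brass wing of the wing screw: 48 mm long along its x, 10 mm thick along its y with flat faces to pinch, 26 mm high. Origin at the wing's centre on the screw axis, about 147 mm above the bench; the wing's top is 13 mm above it, and a round collar 23 mm across begins 13 mm below it. Turns with joint screw, swings with the bridge.
- timer: White kitchen-type timer, 70 x 62 x 15 mm, a bystander; origin under its centre.
- tape_roll: Roll of tape lying flat, 96 mm across, 18 mm high, a bystander; origin under its centre.
- beaker_100: Small glass beaker, 53 mm across, 68 mm high, a bystander; origin under its centre.
- marker: Marker pen lying on the bench, 135 mm long, 13 mm thick, a bystander; origin under its centre.
- spirit_lamp: Round glass lamp with a cap, 73 mm across, 101 mm high, a bystander; origin under its centre.
- tube_clamp: Wooden test-tube holder, 170 x 24 x 18 mm, a bystander; origin under its centre.

How it is judged:
On the way, in this order (a step that is already met when the one before it is completed fails the run):
1. the bridge is swung shut into the fork (value of joint bridge below 0.03 rad), for 0.2 s.
2. the pin is through fork and eye with its head down on the fork (z of pin in the frame of fork_top between -0.003 and 0.003 m and horizontal distance between pin and fork_top below 0.004 m and angle between pin's own z axis and vertical below 0.15 rad and value of joint bridge below 0.04 rad), for 0.2 s.
3. the wing screw is turned in until it seats (value of joint screw below 0.06 rad), for 0.2 s.
At the end, for the whole second after the job is handed in: The fingers still grip the wing (over 2 N); the screw rests a quarter turn (1.571 rad, within 0.26) back from its seat; the bridge is shut (within 0.04 rad); the pin is home: head on the fork within 3 mm, on the hole axis within 4 mm, upright within 0.15 rad (all of step 2 and value of joint screw between 1.31 and 1.83 rad and velocity of joint screw between -0.05 and 0.05 rad/s and contact force between the fingers and wing above 2 N); the arm keeps its last pose, push and grip.
It fails at once if another thing on the bench is pushed more than 30 mm from its place (distance of any of timer, tape_roll, beaker_100, marker, spirit_lamp, tube_clamp from where it was at the start of the episode above 0.03 m).
It also fails if it takes over 72 s, if anything falls off the work surface, if the arm or the gripper's body presses on something with over 40 N, if the wrist force passes 120 N, or if a joint passes its speed limit or range.

## Working session

There is one attempt and no reset: what is moved stays moved. The work goes in short steps, Python scripts to look and compute and a tool call to move; the robot and the scene stay as the last step left them, time stands still between calls to the robot, and variables do not carry over. Pictures are saved under pics/ and viewed, and the job is handed in when it is done.

Besides the shell and the picture viewer there is one more tool, called as name([rows], argument=value, ...), one row to a line, values as JSON. arm_command: Moves the arm, as the interface text tells. Shift numbers are shares of 1000 mm and turn numbers shares of 45 degrees, none past 1 either way. Its arguments: {"type":"object","properties":{"deltas":{"type":"array","items":{"type":"object","properties":{"dx":{"type":"number","minimum":-1,"maximum":1},"dy":{"type":"number","minimum":-1,"maximum":1},"dz":{"type":"number","minimum":-1,"maximum":1},"wx":{"type":"number","minimum":-1,"maximum":1},"wy":{"type":"number","minimum":-1,"maximum":1},"wz":{"type":"number","minimum":-1,"maximum":1}}}},"claw":{"type":"number"},"grip_force":{"type":"number"}},"required":["deltas"]}

```bash
ls -la; mkdir -p pics; python3 - <<'E'
from plant import r
import cv2
print(r.get_state())
for n in ("scene","side","wrist"):
    c=r.get_calibration(n); print(n,c)
    cv2.imwrite(f"pics/{n}0.png",r.snapshot(n)[:,:,::-1])
E
```

```text
total 12
drwxr-xr-x  3 agent agent 4096 Dec  6 06:15 .
drwxr-xr-x 23 root  root  4096 Dec  6 06:15 ..
drwxr-xr-x  2 agent agent 4096 Dec  6 06:15 pics
{'clock': 0.0, 'q': array([ 1.28280844,  0.68998987, -0.19455657,  1.56634199,  0.15730757,
        0.90250897, -0.21508683]), 'qd': array([-1.23754803e-05, -2.38086783e-05,  2.03900017e-03, -1.37252176e-03,
       -4.19986831e-04, -1.19001921e-03, -8.40659523e-04]), 'joint_torque': array([ 4.13366270e-04, -5.27563512e+01, -1.26718361e+00, -1.53431332e+01,
       -5.27031580e-02,  6.52955277e-03,  1.64067160e-04]), 'tool_pos': array([ 0.1975504 , -0.59260921,  0.40390771]), 'eef_rot': array([-0.11347067,  0.69860503, -0.69732733,  0.11318133]), 'contact_force': array([-0.12941382,  0.78200128, -0.02013567]), 'moment': array([ 0.01953256, -0.02455892,  0.0411707 ]), 'opening': 1.003459944214472}
scene {'vertical_fov': 45.227347299828914, 'cx': 311.38677611109193, 'cy': 246.42153967997584, 'R': array([[ 0.51855096, -0.85458058, -0.02823009],
       [-0.36499009, -0.1913742 , -0.91113015],
       [ 0.77323162,  0.48277111, -0.41115072]]), 't': array([-0.30401651,  0.28440157,  1.07188232])}
side {'vertical_fov': 44.34459372027933, 'cx': 311.6129846913228, 'cy': 249.3880339281911, 'R': array([[-0.05262937, -0.9984828 , -0.01619412],
       [-0.41772715,  0.03674196, -0.90782931],
       [ 0.90704695, -0.04101376, -0.41902708]]), 't': array([-0.01342992,  0.34453257,  1.22629178])}
wrist {'vertical_fov': 64.82376770479672, 'cx': 321.503150246954, 'cy': 237.93449818314429, 'R': array([[ 0.31879479, -0.94782241, -0.00159964],
       [-0.90429813, -0.30466034,  0.29904343],
       [-0.28392741, -0.09388693, -0.95423816]]), 't': array([-0.62475781, -0.04302944,  0.3893291 ])}
```

View pics/scene0.png

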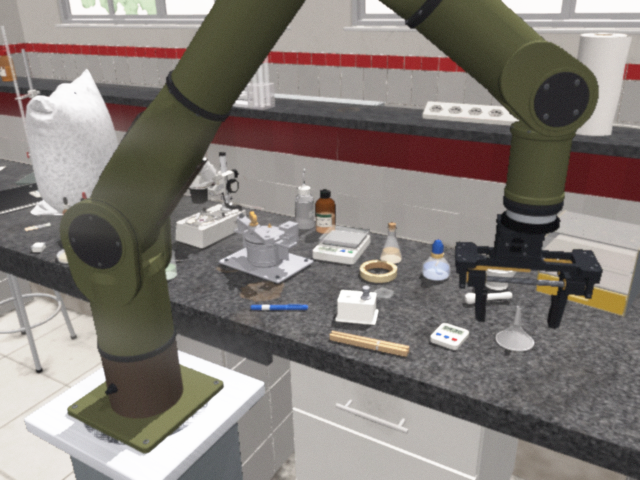

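View pics/side0.png

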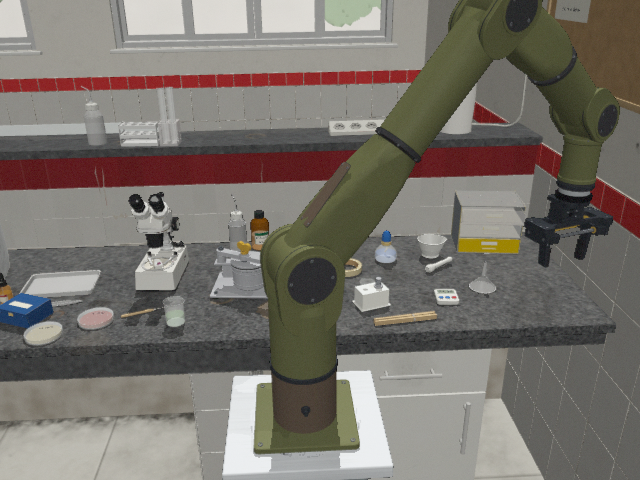

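View pics/wrist0.png

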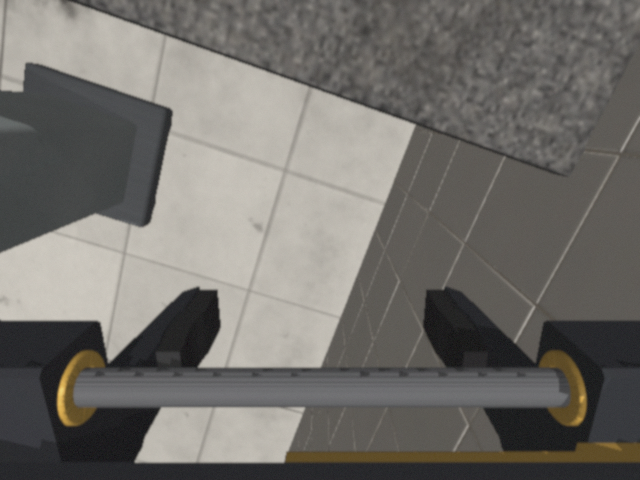

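The scene view shows the canister near (265,250) and the pin block near (357,305). The side view shows them near (240,270) and (372,295). The wrist camera sees only the bench's corner. Next I'll enlarge both fixed views.

```bash
cat > h.py <<'E'
import numpy as np, cv2
from scipy.spatial.transform import Rotation as Ro
W,H=640,480
def ray(c,u,v):
    f=240/np.tan(np.radians(c['vertical_fov'])/2)
    d=np.array([(u-c['cx'])/f,(v-c['cy'])/f,1.]); R=np.array(c['R']); t=np.array(c['t'])
    return -R.T@t, R.T@d
def onz(c,u,v,z):
    o,d=ray(c,u,v); return o+d*(z-o[2])/d[2]
def proj(c,X):
    f=240/np.tan(np.radians(c['vertical_fov'])/2)
    p=np.array(c['R'])@np.asarray(X,float)+np.array(c['t']); return np.array([c['cx']+f*p[0]/p[2],c['cy']+f*p[1]/p[2]])
def tri(views):
    A=np.zeros((3,3));b=np.zeros(3)
    for c,u,v in views:
        o,d=ray(c,u,v); d=d/np.linalg.norm(d); P=np.eye(3)-np.outer(d,d); A+=P;b+=P@o
    X=np.linalg.solve(A,b); return X
E
python3 - <<'E'
import cv2,numpy as np
from plant import r
from h import *
s=cv2.imread('pics/scene0.png');d=cv2.imread('pics/side0.png')
cv2.imwrite('pics/crop_a.png',cv2.resize(s[190:290,205:325],None,fx=6,fy=6,interpolation=cv2.INTER_CUBIC)[:600])
cv2.imwrite('pics/crop_b.png',cv2.resize(s[270:360,320:420],None,fx=6,fy=6,interpolation=cv2.INTER_CUBIC)[:600])
cv2.imwrite('pics/crop_c.png',cv2.resize(d[230:320,200:300],None,fx=6,fy=6,interpolation=cv2.INTER_CUBIC)[:600])
cs=r.get_calibration('scene');cd=r.get_calibration('side')
print('pin',tri([(cs,366,292),(cd,378,283)]), onz(cs,366,292,.07))
print('can plate c',onz(cs,265,262,0), onz(cd,240,283,0))
E
```

```text
pin [ 0.45978539 -0.22203733  0.05936826] [ 0.44718115 -0.22852703  0.07      ]
can plate c [0.58327684 0.14839431 0.        ] [0.5988817  0.16963699 0.        ]
```

View pics/crop_a.png

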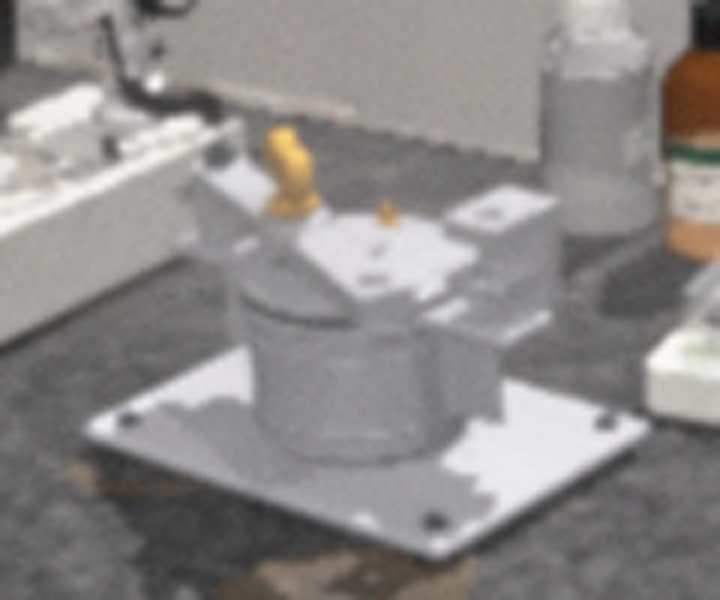

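View pics/crop_b.png

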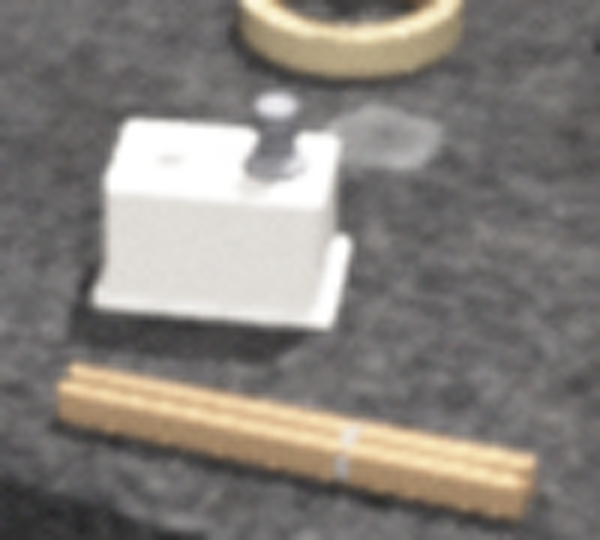

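View pics/crop_c.png

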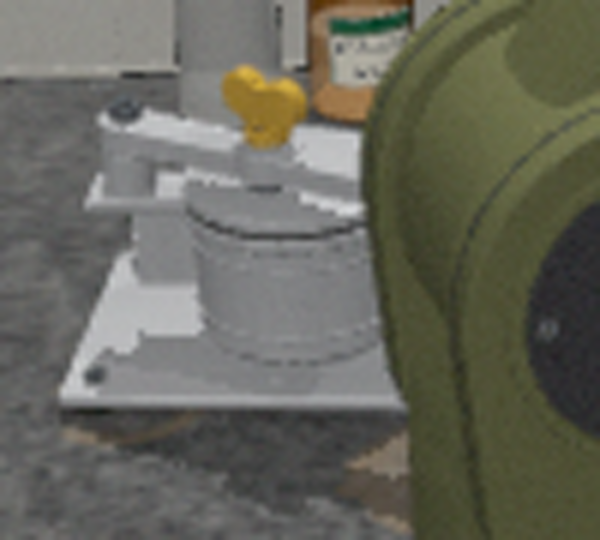

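```bash
python3 - <<'E'
from plant import r
from h import *
cs=r.get_calibration('scene');cd=r.get_calibration('side');cw=r.get_calibration('wrist')
np.set_printoptions(precision=4,suppress=True)
for n,u,v,z in [('pl',219.7,261.7,.008),('pb',278.3,282.5,.008),('pr',313,261.3,.008),('fork',286.7,225.5,.1355),('eye',267.5,236.7,.124),('pivot',241.7,216.2,.13)]:
    print(n,onz(cs,u,v,z))
print('pivot side',onz(cd,220.8,248.5,.13),'pillar/left corner',onz(cd,210.5,296.5,.008))
print('block corners', onz(cs,341,290,.05),onz(cs,376.5,293,.05),onz(cs,337.5,302,.05),onz(cs,374.5,306,.05))
print('pintop',onz(cs,366,287.3,.077), 'clamp',onz(cs,331,338,.01),onz(cs,408,352,.01))
s=r.get_state();T=Ro.from_quat(s['eef_rot']).as_matrix();print(T)
Rw=np.array(cw['R']);C=-Rw.T@cw['t'];print('cam in tool',T.T@(C-s['tool_pos']),'cam axes in tool (rows x,y,z)\n',Rw@T)
E
```

```text
pl [0.5127 0.2504 0.008 ]
pb [0.4879 0.0384 0.008 ]
pr [0.6353 0.0243 0.008 ]
fork [0.5597 0.0533 0.1355]
eye [0.4989 0.0713 0.124 ]
pivot [0.5704 0.2067 0.13  ]
pivot side [0.5671 0.2136 0.13  ] pillar/left corner [0.5086 0.2475 0.008 ]
block corners [ 0.4611 -0.1577  0.05  ] [ 0.4869 -0.2357  0.05  ] [ 0.4087 -0.1774  0.05  ] [ 0.4319 -0.257   0.05  ]
pintop [ 0.4552 -0.2245  0.077 ] clamp [ 0.3291 -0.2051  0.01  ] [ 0.3599 -0.367   0.01  ]
[[-0.9486 -0.0005  0.3164]
 [-0.3164  0.0013 -0.9486]
 [ 0.0001 -1.     -0.0014]]
cam in tool [-0.077   0.0206  0.0005] cam axes in tool (rows x,y,z)
 [[-0.0025 -0.0001  1.    ]
 [ 0.9543 -0.2989  0.0024]
 [ 0.2989  0.9543  0.0008]]
```

Rough geometry from the scene view:

| Thing | Position (m) | Note |
|---|---|---|
| Canister | about (0.57, 0.13) | yaw about -0.11 |
| Pin | about (0.456, -0.224) | on the block top |
| Bridge | n/a | open about 0.35–0.4 rad |

I'll move over the pin for a wrist view and then go on to the canister.

arm_command([
  {"dx": -0.36, "dz": -0.27, "wy": -1},
  {"dx": -0.36, "dz": -0.27, "wy": -1},
  {"dx": -0.36, "dz": -0.27, "wy": -1},
  {"dx": -0.36, "dz": -0.27, "wy": -1},
  {"dx": -0.36, "dz": -0.27, "wy": -1},
], claw=-1, grip_force=20)

```text
invalid input at $.deltas[0]: expected keys dx, dy, dz, wx, wy, wz
```

```bash
cat >> h.py <<'E'
def T(s): return Ro.from_quat(s['eef_rot']).as_matrix()
def plan(s,tcp=None,zyaw=None,upright=True):
    """shares to go to TCP pos with tool y down and tool z at world yaw zyaw"""
    R0=T(s); p=np.array(s['tool_pos'])
    tcp=p if tcp is None else np.asarray(tcp,float)
    if zyaw is None: zyaw=np.arctan2(R0[1,2],R0[0,2])
    z=np.array([np.cos(zyaw),np.sin(zyaw),0]);y=np.array([0,0,-1.]);x=np.cross(y,z)
    R1=np.column_stack([x,y,z]); d=R0.T@(tcp-p); w=Ro.from_matrix(R0.T@R1).as_rotvec()/np.radians(45)
    print('d',d.round(4),'w',w.round(4),'dist',np.linalg.norm(d).round(4))
def show(s):
    R0=T(s);print('t',round(s['clock'],2),'tcp',np.round(s['tool_pos'],4),'zyaw',np.round(np.degrees(np.arctan2(R0[1,2],R0[0,2])),2),'ydir',R0[:,1].round(3),'F',np.round(s['contact_force'],2),'M',np.round(s['moment'],2),'open',round(s['opening'],3),'q',np.round(s['q'],2))
E
python3 - <<'E'
from plant import r
from h import *
s=r.get_state();show(s);plan(s,(0.457,-0.224,0.40),np.radians(-26.6))
E
```

```text
t 0.15 tcp [ 0.1976 -0.5927  0.4041] zyaw -71.55 ydir [-0.001  0.001 -1.   ] F [ 0.35 -0.22  0.12] M [0.04 0.08 0.  ] open 1.001 q [ 1.28  0.69 -0.19  1.57  0.16  0.9  -0.22]
d [-0.3627  0.0045 -0.2677] w [ 1.70e-03 -9.99e-01 -6.00e-04] dist 0.4508
```

arm_command([
  {"dx": -0.36, "dy": 0, "dz": -0.27, "wx": 0, "wy": -1, "wz": 0},
  {"dx": -0.36, "dy": 0, "dz": -0.27, "wx": 0, "wy": -1, "wz": 0},
  {"dx": -0.36, "dy": 0, "dz": -0.27, "wx": 0, "wy": -1, "wz": 0},
  {"dx": -0.36, "dy": 0, "dz": -0.27, "wx": 0, "wy": -1, "wz": 0},
  {"dx": -0.36, "dy": 0, "dz": -0.27, "wx": 0, "wy": -1, "wz": 0},
], claw=-1, grip_force=20)

```text
clock: 0.65
tool_pos: [0.3407, -0.3856, 0.4047]
eef_rot: [0.363, -0.607, 0.607, -0.363]
contact_force: [0.2, -0.1, 0.1]
opening: 0.569
```

```bash
python3 - <<'E'
from plant import r
from h import *
s=r.get_state();show(s);plan(s,(0.457,-0.224,0.40),np.radians(-26.6))
E
```

```text
t 0.65 tcp [ 0.3407 -0.3856  0.4047] zyaw -28.25 ydir [ 0. -0. -1.] F [ 0.24 -0.07  0.1 ] M [-0.07 -0.13 -0.  ] open 0.569 q [ 1.01  0.56 -0.4   1.89  0.31  0.75 -0.06]
d [-0.1974  0.0047  0.026 ] w [-0.0001 -0.0368  0.    ] dist 0.1992
```

arm_command([
  {"dx": -0.2, "dy": 0, "dz": 0.03, "wx": 0, "wy": 0, "wz": 0},
  {"dx": -0.2, "dy": 0, "dz": 0.03, "wx": 0, "wy": 0, "wz": 0},
  {"dx": -0.2, "dy": 0, "dz": 0.03, "wx": 0, "wy": 0, "wz": 0},
  {"dx": -0.2, "dy": 0, "dz": 0.03, "wx": 0, "wy": 0, "wz": 0},
  {"dx": -0.2, "dy": 0, "dz": 0.03, "wx": 0, "wy": 0, "wz": 0},
])

```text
clock: 1.15
tool_pos: [0.4664, -0.219, 0.4053]
eef_rot: [-0.363, 0.606, -0.605, 0.367]
contact_force: [-2.1, -0.3, -0.3]
opening: 0.118
```

```bash
python3 - <<'E'
from plant import r
from h import *
s=r.get_state();show(s)
c=r.get_calibration('wrist');im=r.snapshot('wrist');cv2.imwrite('pics/w1.png',im[:,:,::-1]);np.save('pics/w1.npy',np.array([c],dtype=object),allow_pickle=True)
print(proj(c,(0.456,-.2245,.077)))
plan(s,(0.54,0.10,0.40),np.radians(-6))
E
```

```text
t 1.15 tcp [ 0.4664 -0.219   0.4053] zyaw -27.86 ydir [ 0.005  0.004 -1.   ] F [-2.15 -0.33 -0.3 ] M [-0.05 -0.03  0.03] open 0.118 q [ 0.59  0.56 -0.38  1.89  0.29  0.74 -0.44]
[312.38351192 229.17223108]
d [-0.3163  0.007  -0.084 ] w [-0.0046 -0.4858 -0.007 ] dist 0.3274
```

View pics/w1.png

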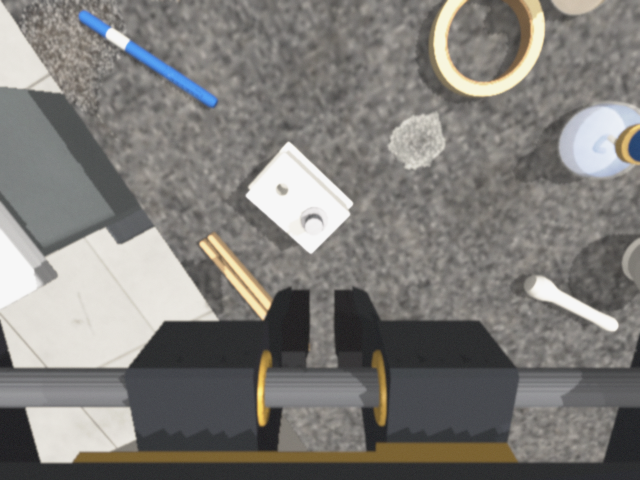

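The wrist view shows the pin at about (314,222) on the white block, with the block's spare hole at (282,189). The tube holder is near (235,275). I'll measure the pin and head to canister.

```bash
python3 - <<'E'
from h import *
im=cv2.imread('pics/w1.png');cv2.imwrite('pics/w1c.png',cv2.resize(im[185:260,270:360],None,fx=8,fy=8,interpolation=cv2.INTER_CUBIC))
E
```

```text
(no output)
```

View pics/w1c.png

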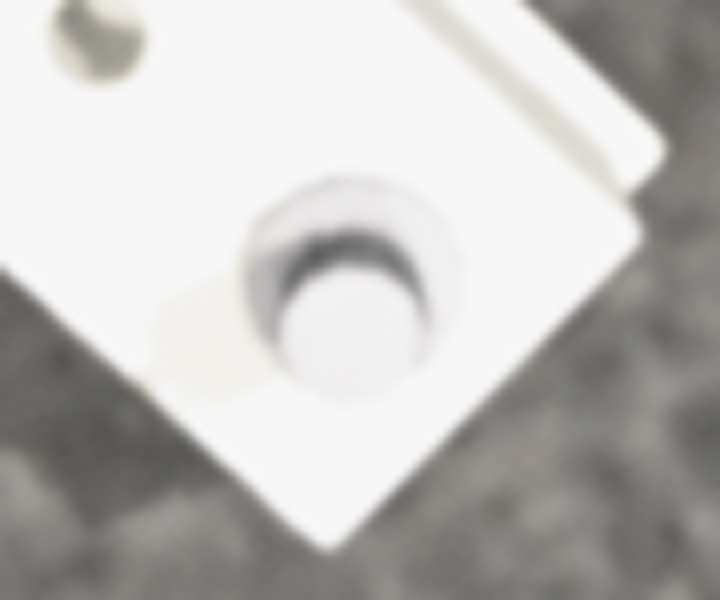

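arm_command([
  {"dx": -0.31, "dy": 0.01, "dz": -0.08, "wx": 0, "wy": -0.49, "wz": 0},
  {"dx": -0.31, "dy": 0.01, "dz": -0.08, "wx": 0, "wy": -0.49, "wz": 0},
  {"dx": -0.31, "dy": 0.01, "dz": -0.08, "wx": 0, "wy": -0.49, "wz": 0},
  {"dx": -0.31, "dy": 0.01, "dz": -0.08, "wx": 0, "wy": -0.49, "wz": 0},
  {"dx": -0.31, "dy": 0.01, "dz": -0.08, "wx": 0, "wy": -0.49, "wz": 0},
])

```text
clock: 1.7
tool_pos: [0.523, 0.016, 0.3966]
eef_rot: [0.47, -0.528, 0.529, -0.469]
contact_force: [0.4, -0.6, 0.6]
opening: 0.005
```

```bash
python3 - <<'E'
from plant import r
from h import *
s=r.get_state();show(s);plan(s,(0.54,0.12,0.40),np.radians(-6))
E
```

```text
t 1.7 tcp [0.523  0.016  0.3966] zyaw -6.71 ydir [-0.001 -0.001 -1.   ] F [ 0.44 -0.62  0.57] M [-0.05 -0.12  0.01] open 0.005 q [ 0.16  0.59 -0.45  1.87  0.36  0.76 -0.61]
d [-0.1053 -0.0036  0.0047] w [ 0.0008 -0.0158  0.0019] dist 0.1054
```

```bash
python3 - <<'E'
from h import *
c=np.load('pics/w1.npy',allow_pickle=True)[0]
print('griptop @.077',onz(c,314-.5,226.5-.5,.077),'head top @.055',onz(c,313.5,220.1,.055))
a,b=onz(c,313.5-13.6,220,.055),onz(c,313.5+13.6,220,.055);print('head dia',np.linalg.norm(a-b)); 
print('hole',onz(c,281.7,189,.05))
E
```

```text
griptop @.077 [ 0.45814516 -0.22248537  0.077     ] head top @.055 [ 0.45757006 -0.22273882  0.055     ]
head dia 0.024486266064958143
hole [ 0.44525079 -0.18539752  0.05      ]
```

arm_command([
  {"dx": -0.1, "dy": 0, "dz": 0, "wx": 0, "wy": 0, "wz": 0},
  {"dx": -0.1, "dy": 0, "dz": 0, "wx": 0, "wy": 0, "wz": 0},
  {"dx": -0.1, "dy": 0, "dz": 0, "wx": 0, "wy": 0, "wz": 0},
  {"dx": -0.1, "dy": 0, "dz": 0, "wx": 0, "wy": 0, "wz": 0},
  {"dx": -0.1, "dy": 0, "dz": 0, "wx": 0, "wy": 0, "wz": 0},
])

```text
clock: 2.2
tool_pos: [0.5345, 0.1128, 0.3965]
eef_rot: [0.471, -0.528, 0.529, -0.469]
contact_force: [-0.2, -0.7, 0.1]
opening: 0.002
```

```bash
python3 - <<'E'
from plant import r
from h import *
s=r.get_state();show(s)
c=r.get_calibration('wrist');im=r.snapshot('wrist');cv2.imwrite('pics/w2.png',im[:,:,::-1]);np.save('pics/w2.npy',np.array([c],dtype=object),allow_pickle=True)
E
```

```text
t 2.2 tcp [0.5345 0.1128 0.3965] zyaw -6.74 ydir [-0.001 -0.003 -1.   ] F [-0.17 -0.74  0.07] M [-0.1  -0.09  0.  ] open 0.002 q [-0.03  0.62 -0.44  1.81  0.35  0.79 -0.76]
```

View pics/w2.png

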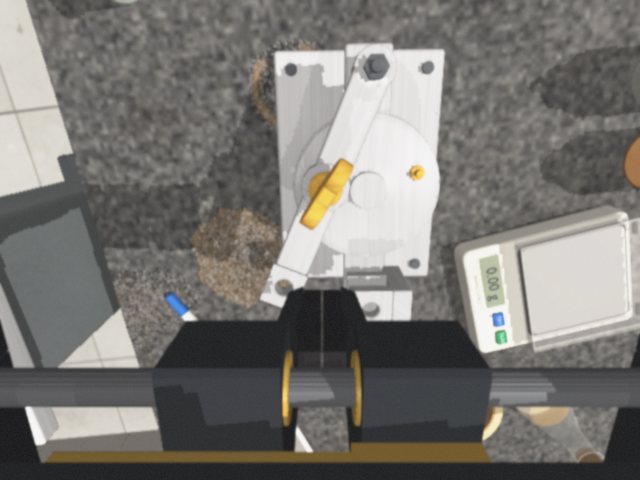

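The wrist view shows the bolt on the pivot at (376,66), the eye at about (284,287), the fork hole at about (371,309) and the wing from (345,165) to (311,222). I'll measure these.

```bash
python3 - <<'E'
from h import *
im=cv2.imread('pics/w2.png');cv2.imwrite('pics/w2c.png',cv2.resize(im[255:330,255:420],None,fx=4.8,fy=4.8,interpolation=cv2.INTER_CUBIC))
cv2.imwrite('pics/w2d.png',cv2.resize(im[140:250,270:450],None,fx=4.4,fy=4.4,interpolation=cv2.INTER_CUBIC))
E
```

```text
(no output)
```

View pics/w2c.png

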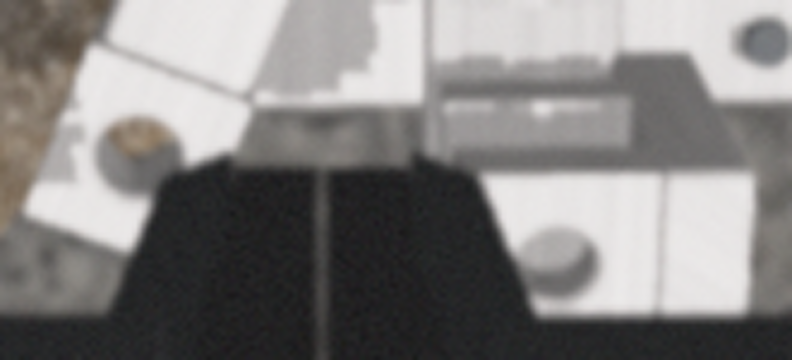

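View pics/w2d.png

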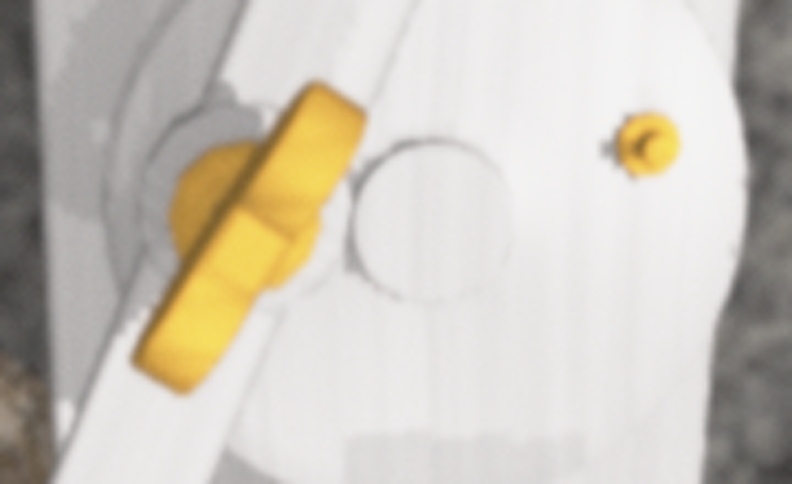

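```bash
python3 - <<'E'
from h import *
np.set_printoptions(precision=4,suppress=True)
c=np.load('pics/w2.npy',allow_pickle=True)[0]
P=lambda u,v,z:onz(c,u-.5,v-.5,z)
fork=P(371.7,309.8,.1355);eye=P(283.75,287.3,.124);piv=P(376,66,.135);lid=P(368.4,190,.1)
print('fork',fork,'eye',eye,'piv',piv,'lid',lid, 'eye-piv',np.linalg.norm((eye-piv)[:2]),'fork-piv',np.linalg.norm((fork-piv)[:2]))
v=(fork-piv)[:2];yaw=np.arctan2(-v[0]*-1, -v[1]) # +y dir = -v
y=-v/np.linalg.norm(v);yaw=np.arctan2(-y[0],y[1]);print('yaw from fork-piv',yaw, 'centre',(fork+piv)[:2]/2)
a,b=P(291,63,.008),P(443,50,.008)
# plate corners
e=(eye-piv)[:2];print('bridge angle',np.arctan2(v[0]*e[1]-v[1]*e[0],v@e))
w1=P(270+342/4.4,140+100/4.4,.158);w2=P(270+162/4.4,140+375/4.4,.158)
d=(w1-w2)[:2];print('wing len',np.linalg.norm(d),'yaw',np.degrees(np.arctan2(d[1],d[0])),'mid',(w1+w2)/2,'rel bar dir',np.degrees(np.arctan2(e[1],e[0])))
for u,vv in [(275,52),(443,50),(428,275),(276,275)]: print(P(u,vv,.008))
wa=piv[:2]+e/np.linalg.norm(e)*.08;print('wing axis expected',wa)
E
```

```text
fork [0.5633 0.057  0.1355] eye [0.502  0.0762 0.124 ] piv [0.5778 0.2148 0.135 ] lid [0.5713 0.1357 0.1   ] eye-piv 0.1579120527695819 fork-piv 0.1584488504060659
yaw from fork-piv -0.0916889295313657 centre [0.5706 0.1359]
bridge angle -0.4088022518768804
wing len 0.04378018733996311 yaw 50.662916394261195 mid [0.5411 0.147  0.158 ] rel bar dir -118.67603237820894
[0.5083 0.2498 0.008 ]
[0.6556 0.2344 0.008 ]
[0.6359 0.0208 0.008 ]
[0.477  0.0391 0.008 ]
wing axis expected [0.5394 0.1446]
```

The measurements agree:

| Item | Measured | Expected |
|---|---|---|
| Fork to pivot | 158 mm | 160 mm |
| Canister centre | (0.571, 0.136) | n/a |
| Canister yaw | about -0.095 | n/a |
| Fork | (0.5633, 0.057) | n/a |
| Bridge opening | about 0.41 rad | 0.35–0.7 rad |

Next I'll bring the closed fingers down on the bar's near side.

```bash
cat >> h.py <<'E'
CC=np.array([.571,.136]);YAW=-.095
XH=np.array([np.cos(YAW),np.sin(YAW)]);YH=np.array([-np.sin(YAW),np.cos(YAW)])
def can(x,y,z): return np.append(CC+XH*x+YH*y,z)
E
python3 - <<'E'
from plant import r
from h import *
s=r.get_state();plan(s,can(-.1,-.038,.281),YAW)
E
```

```text
d [ 0.0126  0.1156 -0.0656] w [ 0.0007 -0.0296  0.0031] dist 0.1335
```

arm_command([
  {"dx": 0.013, "dy": 0, "dz": -0.066, "wx": 0, "wy": -0.03, "wz": 0},
  {"dx": 0.013, "dy": 0.02, "dz": -0.066, "wx": 0, "wy": -0.03, "wz": 0},
  {"dx": 0.013, "dy": 0.066, "dz": -0.066, "wx": 0, "wy": -0.03, "wz": 0},
  {"dx": 0.013, "dy": 0.115, "dz": -0.066, "wx": 0, "wy": -0.03, "wz": 0},
  {"dx": 0.013, "dy": 0.115, "dz": -0.066, "wx": 0, "wy": -0.03, "wz": 0},
])

```text
clock: 2.75
tool_pos: [0.4655, 0.1076, 0.2772]
eef_rot: [-0.48, 0.524, -0.521, 0.472]
contact_force: [-0.8, -0.5, 0.1]
opening: 0.002
```

```bash
python3 - <<'E'
from plant import r
from h import *
s=r.get_state();show(s);plan(s,can(-.0295,-.038,.281),YAW)
E
```

```text
t 2.75 tcp [0.4655 0.1076 0.2772] zyaw -5.32 ydir [-0.011 -0.005 -1.   ] F [-0.84 -0.45  0.08] M [-0.11 -0.04 -0.04] open 0.002 q [-0.15  0.74 -0.28  2.1   0.53  0.38 -0.95]
d [-0.0001 -0.0045  0.0727] w [0.0134 0.0028 0.008 ] dist 0.0729
```

arm_command([
  {"dx": 0, "dy": -0.002, "dz": 0.015, "wx": 0.01, "wy": 0, "wz": 0.01},
  {"dx": 0, "dy": -0.002, "dz": 0.03, "wx": 0.01, "wy": 0, "wz": 0.01},
  {"dx": 0, "dy": -0.002, "dz": 0.045, "wx": 0.01, "wy": 0, "wz": 0.01},
  {"dx": 0, "dy": -0.002, "dz": 0.055, "wx": 0.01, "wy": 0, "wz": 0.01},
  {"dx": 0, "dy": -0.002, "dz": 0.062, "wx": 0.01, "wy": 0, "wz": 0.01},
])

```text
clock: 3.25
tool_pos: [0.5299, 0.1031, 0.2857]
eef_rot: [0.472, -0.522, 0.524, -0.48]
contact_force: [-1.9, -1.7, 3.7]
opening: 0.006
```

```bash
python3 - <<'E'
from plant import r
from h import *
s=r.get_state();show(s);plan(s,can(-.0295,-.038,.281),YAW)
E
```

```text
t 3.25 tcp [0.5299 0.1031 0.2857] zyaw -5.34 ydir [ 0.01   0.006 -1.   ] F [-1.88 -1.7   3.72] M [-0.46  0.32 -0.01] open 0.006 q [-0.07  0.77 -0.35  1.93  0.5   0.52 -0.86]
d [0.0014 0.0047 0.0083] w [-0.0121  0.0024 -0.0091] dist 0.0096
```

arm_command([
  {"dx": 0, "dy": 0.003, "dz": 0.003, "wx": -0.01, "wy": 0, "wz": -0.01},
  {"dx": 0, "dy": 0.003, "dz": 0.006, "wx": -0.01, "wy": 0, "wz": -0.01},
  {"dx": 0, "dy": 0.003, "dz": 0.009, "wx": -0.01, "wy": 0, "wz": -0.01},
  {"dx": 0, "dy": 0.003, "dz": 0.011, "wx": -0.01, "wy": 0, "wz": -0.01},
  {"dx": 0, "dy": 0.003, "dz": 0.011, "wx": -0.01, "wy": 0, "wz": -0.01},
])

```text
clock: 3.75
tool_pos: [0.5402, 0.1037, 0.2809]
eef_rot: [0.477, -0.522, 0.522, -0.477]
contact_force: [-0.1, -0.6, 0.8]
opening: 0.005
```

```bash
python3 - <<'E'
from plant import r
from h import *
s=r.get_state();show(s);plan(s,can(-.0295,-.038,.281),YAW)
c=r.get_calibration('wrist');im=r.snapshot('wrist');cv2.imwrite('pics/w3.png',im[:,:,::-1])
im=r.snapshot('scene');cv2.imwrite('pics/s3.png',cv2.resize(im[190:290,205:325,::-1],None,fx=6,fy=6,interpolation=cv2.INTER_CUBIC))
E
```

```text
t 3.75 tcp [0.5402 0.1037 0.2809] zyaw -5.18 ydir [ 0.  0. -1.] F [-0.15 -0.62  0.78] M [-0.03 -0.03  0.02] open 0.005 q [-0.06  0.79 -0.35  1.89  0.5   0.54 -0.84]
d [ 0.0029 -0.0001 -0.0019] w [-0.0001  0.0058 -0.    ] dist 0.0035
```

View pics/w3.png

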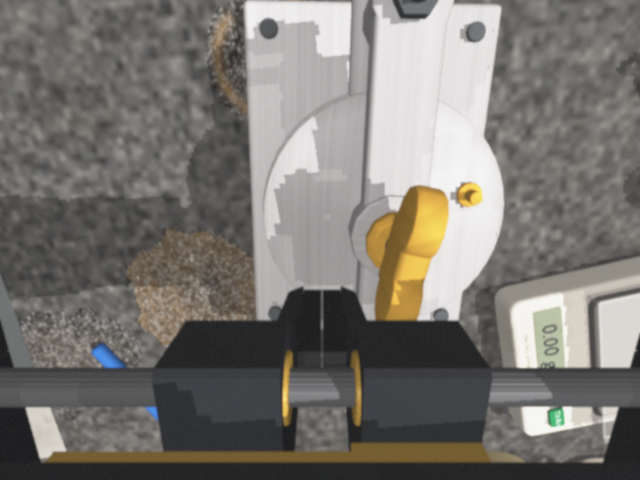

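View pics/s3.png

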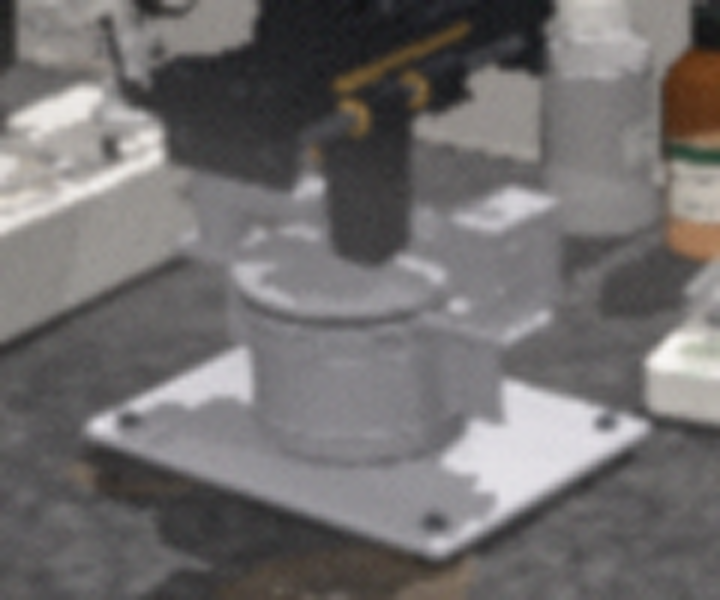

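The wrist view shows the bar swung in line with the plate, left edge about x=365. The scene view shows its end inside the fork. I'll press gently until the stop gives a reaction.

arm_command([
  {"dx": 0, "dy": 0, "dz": 0.001, "wx": 0, "wy": 0, "wz": 0},
  {"dx": 0, "dy": 0, "dz": 0.002, "wx": 0, "wy": 0, "wz": 0},
  {"dx": 0, "dy": 0, "dz": 0.003, "wx": 0, "wy": 0, "wz": 0},
  {"dx": 0, "dy": 0, "dz": 0.004, "wx": 0, "wy": 0, "wz": 0},
  {"dx": 0, "dy": 0, "dz": 0.004, "wx": 0, "wy": 0, "wz": 0},
])

```text
clock: 4.35
tool_pos: [0.5422, 0.1037, 0.2809]
eef_rot: [-0.478, 0.523, -0.521, 0.476]
contact_force: [-6.5, -0.2, 4.9]
opening: 0.003
```

```bash
python3 - <<'E'
from plant import r
from h import *
s=r.get_state();show(s);plan(s,can(-.0295,-.038,.281),YAW)
E
```

```text
t 4.35 tcp [0.5422 0.1037 0.2809] zyaw -5.12 ydir [-0.005 -0.001 -1.   ] F [-6.52 -0.22  4.89] M [ 0.12  1.27 -0.02] open 0.003 q [-0.06  0.79 -0.36  1.88  0.49  0.55 -0.84]
d [ 0.0031 -0.0001 -0.0039] w [0.0057 0.0071 0.0013] dist 0.005
```

The reaction is 6.5 N, so the bar is on its stop. I'll retreat, rise, and look at the fork from above.

arm_command([
  {"dx": 0, "dy": 0, "dz": -0.02, "wx": 0, "wy": 0, "wz": 0},
  {"dx": 0, "dy": -0.03, "dz": -0.025, "wx": 0, "wy": 0, "wz": 0},
  {"dx": 0, "dy": -0.08, "dz": -0.025, "wx": 0, "wy": 0, "wz": 0},
  {"dx": 0.03, "dy": -0.11, "dz": 0, "wx": 0, "wy": 0, "wz": 0},
  {"dx": 0.045, "dy": -0.12, "dz": 0.025, "wx": 0, "wy": 0, "wz": 0},
])

```text
clock: 4.85
tool_pos: [0.5663, 0.0547, 0.4051]
eef_rot: [0.475, -0.52, 0.524, -0.479]
contact_force: [1.0, 0.6, -0.8]
opening: 0.006
```

arm_command([
  {"dx": 0, "dy": 0, "dz": 0, "wx": 0, "wy": 0, "wz": 0},
  {"dx": 0, "dy": 0, "dz": 0, "wx": 0, "wy": 0, "wz": 0},
  {"dx": 0, "dy": 0, "dz": 0, "wx": 0, "wy": 0, "wz": 0},
  {"dx": 0, "dy": 0, "dz": 0, "wx": 0, "wy": 0, "wz": 0},
  {"dx": 0, "dy": 0, "dz": 0, "wx": 0, "wy": 0, "wz": 0},
], claw=0)

```text
clock: 5.35
tool_pos: [0.5643, 0.057, 0.4005]
eef_rot: [-0.478, 0.522, -0.521, 0.477]
contact_force: [-0.5, 0.2, -0.5]
opening: 0.435
```

```bash
python3 - <<'E'
from plant import r
from h import *
s=r.get_state();show(s);plan(s,(.458,-.2225,.30),YAW)
c=r.get_calibration('wrist');im=r.snapshot('wrist');cv2.imwrite('pics/w4.png',im[:,:,::-1]);np.save('pics/w4.npy',np.array([c],dtype=object),allow_pickle=True)
cv2.imwrite('pics/w4c.png',cv2.resize(im[160:280,240:400,::-1],None,fx=5,fy=5,interpolation=cv2.INTER_CUBIC))
print(proj(c,(.5633,.057,.1355)))
E
```

```text
t 5.35 tcp [0.5643 0.057  0.4005] zyaw -5.09 ydir [-0.001 -0.    -1.   ] F [-0.49  0.24 -0.52] M [-0.02 -0.06  0.03] open 0.435 q [ 0.1   0.65 -0.48  1.74  0.38  0.85 -0.64]
d [ 0.2878  0.1007 -0.081 ] w [0.0015 0.0079 0.0002] dist 0.3155
[320.41607425 238.40381187]
```

View pics/w4.png

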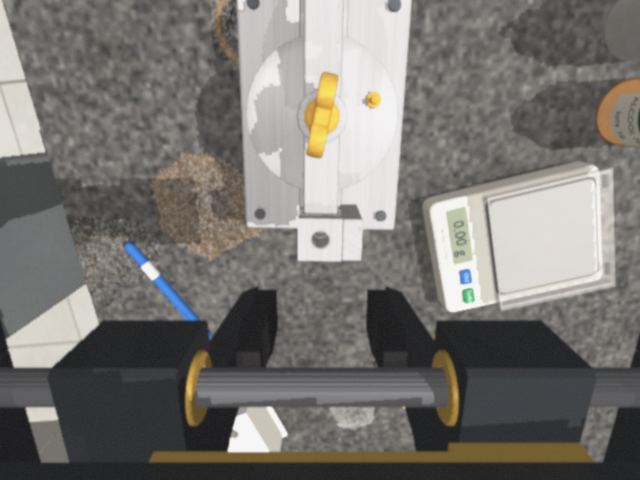

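View pics/w4c.png

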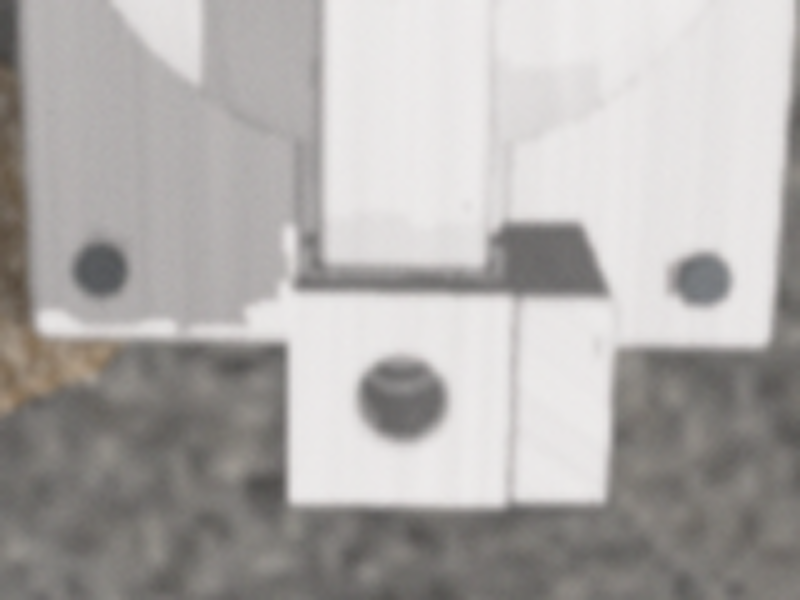

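The fork view shows the hole at (320.4,239.6) with the bar's bore open beneath it, and the bar's end is centred in the lugs. The forecast was (320.4,238.4), so the fork is at (0.5633,0.0565). Now for the pin.

arm_command([
  {"dx": 0.288, "dy": 0.09, "dz": -0.081, "wx": 0, "wy": 0, "wz": 0},
  {"dx": 0.288, "dy": 0.09, "dz": -0.081, "wx": 0, "wy": 0, "wz": 0},
  {"dx": 0.288, "dy": 0.09, "dz": -0.081, "wx": 0, "wy": 0, "wz": 0},
  {"dx": 0.288, "dy": 0.09, "dz": -0.081, "wx": 0, "wy": 0, "wz": 0},
  {"dx": 0.288, "dy": 0.09, "dz": -0.081, "wx": 0, "wy": 0, "wz": 0},
])

```text
clock: 5.9
tool_pos: [0.4787, -0.1687, 0.3285]
eef_rot: [0.477, -0.522, 0.522, -0.477]
contact_force: [0.7, -0.0, 0.2]
opening: 0.5
```

```bash
python3 - <<'E'
from plant import r
from h import *
s=r.get_state();show(s);plan(s,(.458,-.2225,.30),YAW)
E
```

```text
t 5.9 tcp [ 0.4787 -0.1687  0.3285] zyaw -5.13 ydir [ 0.  0. -1.] F [ 0.69 -0.03  0.2 ] M [-0.09 -0.1  -0.04] open 0.5 q [ 0.52  0.68 -0.44  1.98  0.51  0.58 -0.35]
d [ 0.0554  0.0285 -0.0158] w [-0.0005  0.007  -0.0001] dist 0.0643
```

arm_command([
  {"dx": 0.05, "dy": 0.025, "dz": -0.015, "wx": 0, "wy": 0, "wz": 0},
  {"dx": 0.05, "dy": 0.028, "dz": -0.016, "wx": 0, "wy": 0, "wz": 0},
  {"dx": 0.05, "dy": 0.028, "dz": -0.016, "wx": 0, "wy": 0, "wz": 0},
  {"dx": 0.05, "dy": 0.028, "dz": -0.016, "wx": 0, "wy": 0, "wz": 0},
  {"dx": 0.05, "dy": 0.028, "dz": -0.016, "wx": 0, "wy": 0, "wz": 0},
])

```text
clock: 6.4
tool_pos: [0.4603, -0.2139, 0.3018]
eef_rot: [0.477, -0.521, 0.522, -0.479]
contact_force: [-0.7, 0.1, -0.9]
opening: 0.503
```

```bash
python3 - <<'E'
from plant import r
from h import *
s=r.get_state();show(s);plan(s,(.458,-.2225,.224),YAW)
c=r.get_calibration('wrist');im=r.snapshot('wrist');cv2.imwrite('pics/w5.png',im[:,:,::-1]);np.save('pics/w5.npy',np.array([c],dtype=object),allow_pickle=True)
print(proj(c,(.458,-.2225,.077)),proj(c,(.458,-.2225,.055)))
E
```

```text
t 6.4 tcp [ 0.4603 -0.2139  0.3018] zyaw -4.99 ydir [ 0.002  0.001 -1.   ] F [-0.67  0.09 -0.92] M [-0.05 -0.14 -0.04] open 0.503 q [ 0.6   0.73 -0.41  2.    0.56  0.52 -0.3 ]
d [ 0.0088  0.0778 -0.0018] w [-0.003   0.0101 -0.0012] dist 0.0783
[317.88240701 273.7418386 ] [318.11134331 260.36050486]
```

View pics/w5.png

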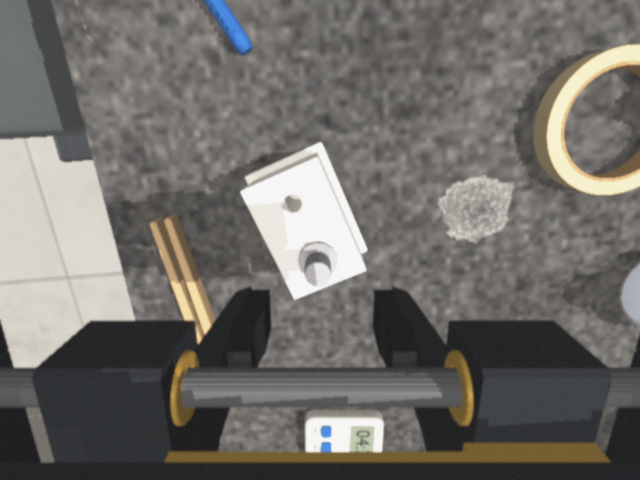

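The pin's grip top is at (318,274), as forecast at (317.9,273.7). I'll descend.

arm_command([
  {"dx": 0.009, "dy": 0.025, "dz": -0.002, "wx": 0, "wy": 0, "wz": 0},
  {"dx": 0.009, "dy": 0.05, "dz": -0.002, "wx": 0, "wy": 0, "wz": 0},
  {"dx": 0.009, "dy": 0.067, "dz": -0.002, "wx": 0, "wy": 0, "wz": 0},
  {"dx": 0.009, "dy": 0.075, "dz": -0.002, "wx": 0, "wy": 0, "wz": 0},
  {"dx": 0.009, "dy": 0.077, "dz": -0.002, "wx": 0, "wy": 0, "wz": 0},
])

```text
clock: 6.95
tool_pos: [0.4567, -0.2236, 0.2237]
eef_rot: [-0.477, 0.522, -0.522, 0.477]
contact_force: [0.1, -0.2, 0.0]
opening: 0.5
```

```bash
python3 - <<'E'
from plant import r
from h import *
s=r.get_state();show(s);plan(s,(.458,-.2225,.223),YAW)
c=r.get_calibration('wrist');im=r.snapshot('wrist');cv2.imwrite('pics/w6.png',im[:,:,::-1])
E
```

```text
t 6.95 tcp [ 0.4567 -0.2236  0.2237] zyaw -5.08 ydir [-0.  0. -1.] F [ 0.14 -0.17  0.  ] M [-0.04 -0.03 -0.01] open 0.5 q [ 0.53  0.86 -0.27  2.04  0.67  0.33 -0.38]
d [-0.0013  0.0007  0.0012] w [ 0.0003  0.0081 -0.0005] dist 0.0018
```

View pics/w6.png

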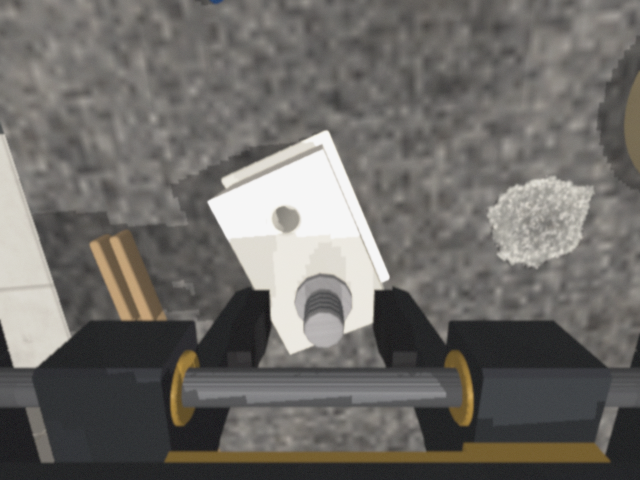

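The pin's grip, at about (324,325), lies centrally between the pads. I'll trim 1 mm and close.

arm_command([
  {"dx": -0.001, "dy": 0, "dz": 0.001, "wx": 0, "wy": 0, "wz": 0},
  {"dx": -0.001, "dy": 0, "dz": 0.001, "wx": 0, "wy": 0, "wz": 0},
  {"dx": -0.001, "dy": 0, "dz": 0.001, "wx": 0, "wy": 0, "wz": 0},
  {"dx": -0.001, "dy": 0, "dz": 0.001, "wx": 0, "wy": 0, "wz": 0},
  {"dx": -0.001, "dy": 0, "dz": 0.001, "wx": 0, "wy": 0, "wz": 0},
], claw=-1, grip_force=30)

```text
clock: 7.5
tool_pos: [0.4574, -0.2238, 0.2244]
eef_rot: [0.477, -0.522, 0.522, -0.477]
contact_force: [0.4, 0.0, 3.8]
opening: 0.168
```

arm_command([
  {"dx": 0, "dy": 0, "dz": 0, "wx": 0, "wy": 0, "wz": 0},
  {"dx": 0, "dy": 0, "dz": 0, "wx": 0, "wy": 0, "wz": 0},
  {"dx": 0, "dy": -0.006, "dz": 0, "wx": 0, "wy": 0, "wz": 0},
  {"dx": 0, "dy": -0.025, "dz": 0, "wx": 0, "wy": 0, "wz": 0},
  {"dx": 0, "dy": -0.05, "dz": 0, "wx": 0, "wy": 0, "wz": 0},
])

```text
clock: 8.0
tool_pos: [0.457, -0.2236, 0.2739]
eef_rot: [-0.477, 0.523, -0.521, 0.477]
contact_force: [0.9, -0.1, 1.1]
opening: 0.171
```

```bash
python3 - <<'E'
from plant import r
from h import *
s=r.get_state();show(s);plan(s,(.5633,.0565,.39),YAW)
E
```

```text
t 8.0 tcp [ 0.457  -0.2236  0.2739] zyaw -5.17 ydir [-0.002  0.001 -1.   ] F [ 0.87 -0.1   1.11] M [-0.03 -0.07  0.01] open 0.171 q [ 0.59  0.77 -0.37  2.02  0.6   0.46 -0.32]
d [-0.2886 -0.1161  0.0804] w [ 0.0029  0.0061 -0.0008] dist 0.3213
```

Opening 0.171 (15 mm) means the pin is held. Carrying it high to the fork.

arm_command([
  {"dx": 0, "dy": -0.05, "dz": 0, "wx": 0, "wy": 0, "wz": 0},
  {"dx": -0.03, "dy": -0.09, "dz": 0.008, "wx": 0, "wy": 0, "wz": 0},
  {"dx": -0.28, "dy": -0.115, "dz": 0.08, "wx": 0, "wy": 0, "wz": 0},
  {"dx": -0.28, "dy": -0.115, "dz": 0.08, "wx": 0, "wy": 0, "wz": 0},
  {"dx": -0.28, "dy": -0.115, "dz": 0.08, "wx": 0, "wy": 0, "wz": 0},
])

```text
clock: 8.5
tool_pos: [0.5221, -0.0545, 0.3789]
eef_rot: [0.477, -0.522, 0.523, -0.477]
contact_force: [0.6, -0.3, -0.2]
opening: 0.168
```

```bash
python3 - <<'E'
from plant import r
from h import *
s=r.get_state();show(s);plan(s,(.5633,.0565,.37),YAW)
E
```

```text
t 8.5 tcp [ 0.5221 -0.0545  0.3789] zyaw -5.25 ydir [ 0. -0. -1.] F [ 0.55 -0.29 -0.23] M [-0.05 -0.15 -0.01] open 0.168 q [ 0.32  0.63 -0.49  1.89  0.43  0.73 -0.51]
d [-0.1143  0.0088  0.0309] w [-0.0005  0.0043  0.0004] dist 0.1187
```

arm_command([
  {"dx": -0.05, "dy": 0.005, "dz": 0.013, "wx": 0, "wy": 0, "wz": 0},
  {"dx": -0.09, "dy": 0.006, "dz": 0.025, "wx": 0, "wy": 0, "wz": 0},
  {"dx": -0.11, "dy": 0.006, "dz": 0.031, "wx": 0, "wy": 0, "wz": 0},
  {"dx": -0.114, "dy": 0.006, "dz": 0.031, "wx": 0, "wy": 0, "wz": 0},
  {"dx": -0.114, "dy": 0.006, "dz": 0.031, "wx": 0, "wy": 0, "wz": 0},
])

```text
clock: 9.0
tool_pos: [0.5626, 0.0547, 0.3719]
eef_rot: [-0.478, 0.522, -0.522, 0.476]
contact_force: [1.3, -0.9, 0.0]
opening: 0.17
```

```bash
python3 - <<'E'
from plant import r
from h import *
s=r.get_state();show(s);plan(s,(.5633,.0565,.37),YAW)
c=r.get_calibration('wrist');im=r.snapshot('wrist');cv2.imwrite('pics/w7.png',im[:,:,::-1]);np.save('pics/w7.npy',np.array([c],dtype=object),allow_pickle=True)
cv2.imwrite('pics/w7c.png',cv2.resize(im[200:360,220:420,::-1],None,fx=4,fy=4,interpolation=cv2.INTER_CUBIC))
print(proj(c,(.5633,.0565,.1355)))
p=s['tool_pos'];R=T(s)
for h in (.147,.169,.174,.2): print(h,proj(c,p+R@[0,h,0]))
E
```

```text
t 9.0 tcp [0.5626 0.0547 0.3719] zyaw -5.15 ydir [-0.001 -0.001 -1.   ] F [ 1.34 -0.93  0.04] M [-0.08 -0.1   0.03] open 0.17 q [ 0.1   0.68 -0.47  1.77  0.42  0.79 -0.67]
d [-0.0019  0.0018  0.0005] w [0.0015 0.0065 0.0014] dist 0.0027
[322.8019211  249.19110755]
0.147 [321.56227808 331.57741507]
0.169 [321.54742545 304.52408215]
0.174 [321.54456337 299.31094877]
0.2 [321.53194792 276.33251655]
```

View pics/w7c.png

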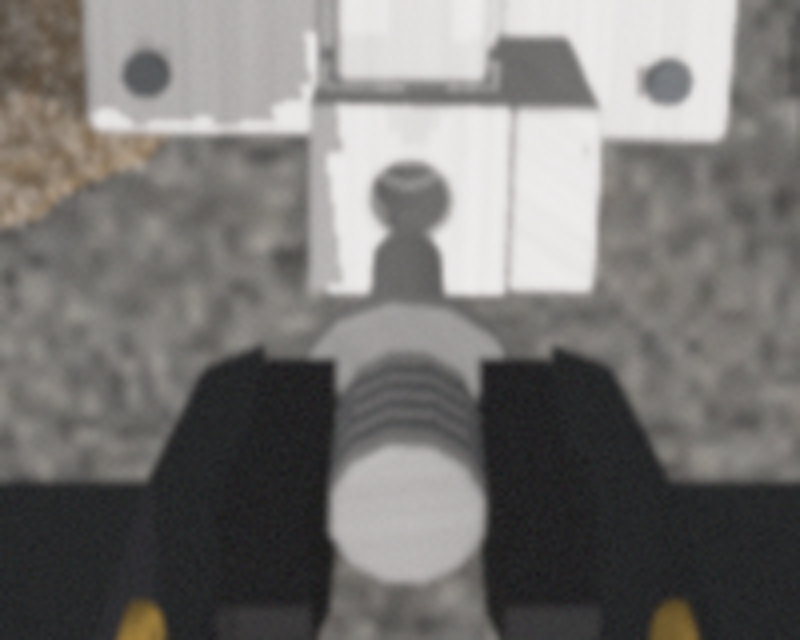

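The fork hole is at (322.5,249) as forecast. The pin sits about 1.3 mm toward tool -x, both by its grip top at (321.7,328) and by the grasp record. I'll correct for that and descend in slow steps.

```bash
python3 - <<'E'
from plant import r
from h import *
c=np.load('pics/w7.npy',allow_pickle=True)[0]; s=r.get_state();R=T(s);p=s['tool_pos']
for x in (-.0005,-.001,-.0015,-.002):
    print(x,'top',proj(c,p+R@[x,.147,0]),'head edge',proj(c,p+R@[x-.013,.169,0]),proj(c,p+R@[x,.219,0]))
show(s);plan(s,(.5633,.0552,.345),YAW)
E
```

```text
-0.0005 top [321.5099292  333.80269511] head edge [321.6320907  279.09074646] [321.46202823 264.66586893]
-0.001 top [321.51602481 332.6473078 ] head edge [321.63765074 278.00764152] [321.46611884 263.83565524]
-0.0015 top [321.52213308 331.48952246] head edge [321.64322108 276.92252804] [321.4702152  263.00427609]
-0.002 top [321.52825403 330.32933161] head edge [321.64880177 275.83540042] [321.47431731 262.17172903]
t 9.05 tcp [0.5625 0.0533 0.3718] zyaw -5.27 ydir [-0.002 -0.002 -1.   ] F [-1.64 -1.2  -0.61] M [-0.1  -0.05  0.01] open 0.171 q [ 0.1   0.68 -0.47  1.78  0.42  0.79 -0.67]
d [-0.002   0.0268  0.0006] w [0.0018 0.0039 0.0026] dist 0.0269
```

arm_command([
  {"dx": -0.001, "dy": 0, "dz": 0.001, "wx": 0, "wy": 0, "wz": 0},
  {"dx": -0.001, "dy": 0, "dz": 0.001, "wx": 0, "wy": 0, "wz": 0},
  {"dx": -0.001, "dy": 0.005, "dz": 0.001, "wx": 0, "wy": 0, "wz": 0},
  {"dx": -0.001, "dy": 0.01, "dz": 0.001, "wx": 0, "wy": 0, "wz": 0},
  {"dx": -0.001, "dy": 0.012, "dz": 0.001, "wx": 0, "wy": 0, "wz": 0},
])

```text
clock: 9.55
tool_pos: [0.5639, 0.0554, 0.3593]
eef_rot: [-0.477, 0.522, -0.522, 0.476]
contact_force: [-0.3, -0.9, -1.5]
opening: 0.171
```

```bash
python3 - <<'E'
from plant import r
from h import *
s=r.get_state();show(s);plan(s,(.5633,.0552,.34),YAW)
c=r.get_calibration('wrist');im=r.snapshot('wrist');R=T(s);p=s['tool_pos']
cv2.imwrite('pics/w8c.png',cv2.resize(im[200:360,220:420,::-1],None,fx=4,fy=4,interpolation=cv2.INTER_CUBIC))
print('hole',proj(c,(.5633,.0565,.1355)))
for x in (0,-.001,-.002): print(x,proj(c,p+R@[x,.147,0]),proj(c,p+R@[x-.013,.169,0]))
E
```

```text
t 9.55 tcp [0.5639 0.0554 0.3593] zyaw -5.21 ydir [-0.001 -0.    -1.   ] F [-0.34 -0.86 -1.53] M [-0.06 -0.1  -0.01] open 0.171 q [ 0.09  0.7  -0.46  1.78  0.43  0.76 -0.68]
d [ 0.0003  0.0193 -0.0006] w [0.0015 0.0051 0.0007] dist 0.0193
hole [320.67265566 258.01443963]
0 [321.51900419 331.56259511] [321.58935755 276.94022146]
-0.001 [321.52595551 329.24076216] [321.59569874 274.76415319]
-0.002 [321.53293591 326.90921749] [321.60206362 272.57995537]
```

View pics/w8c.png

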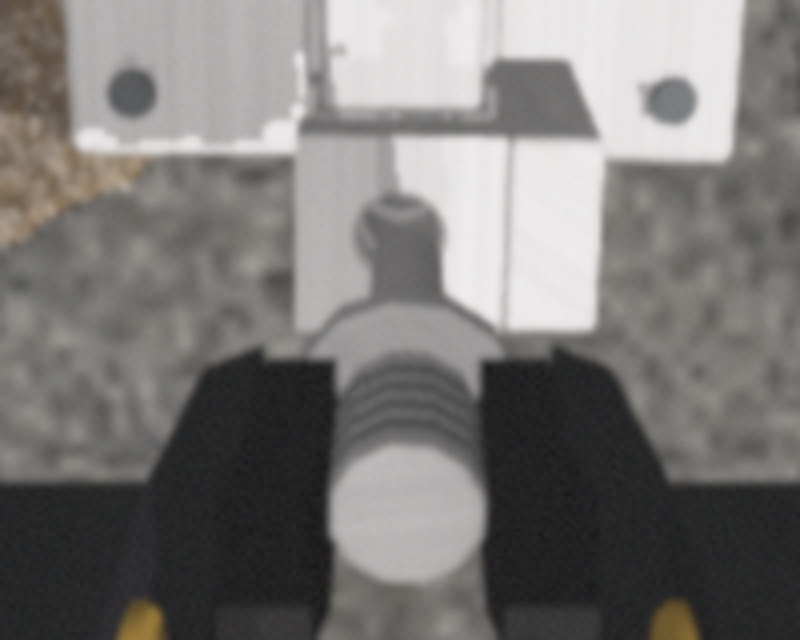

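The hole's edges are at 357 and 443 (crop), and the shank's are at 373 and 441. The shank is therefore about 0.8 mm too far toward tool +z. I'll correct that and descend with force checks.

arm_command([
  {"dx": 0, "dy": 0, "dz": -0.001, "wx": 0, "wy": 0, "wz": 0},
  {"dx": 0, "dy": 0.005, "dz": -0.001, "wx": 0, "wy": 0, "wz": 0},
  {"dx": 0, "dy": 0.01, "dz": -0.001, "wx": 0, "wy": 0, "wz": 0},
  {"dx": 0, "dy": 0.014, "dz": -0.001, "wx": 0, "wy": 0, "wz": 0},
  {"dx": 0, "dy": 0.018, "dz": -0.001, "wx": 0, "wy": 0, "wz": 0},
])

```text
clock: 10.1
tool_pos: [0.5632, 0.0559, 0.3416]
eef_rot: [-0.477, 0.522, -0.522, 0.477]
contact_force: [0.5, -0.4, -0.2]
opening: 0.167
```

```bash
python3 - <<'E'
from plant import r
from h import *
s=r.get_state();show(s);plan(s,(.5630,.0552,.3095),YAW)
c=r.get_calibration('wrist');im=r.snapshot('wrist');R=T(s);p=s['tool_pos']
cv2.imwrite('pics/w9c.png',cv2.resize(im[200:360,220:420,::-1],None,fx=4,fy=4,interpolation=cv2.INTER_CUBIC))
E
```

```text
t 10.1 tcp [0.5632 0.0559 0.3416] zyaw -5.18 ydir [-0. -0. -1.] F [ 0.47 -0.37 -0.19] M [-0.05 -0.07 -0.01] open 0.167 q [ 0.08  0.72 -0.44  1.8   0.45  0.72 -0.7 ]
d [ 0.0007  0.0321 -0.0001] w [0.0003 0.0058 0.0002] dist 0.0321
```

View pics/w9c.png

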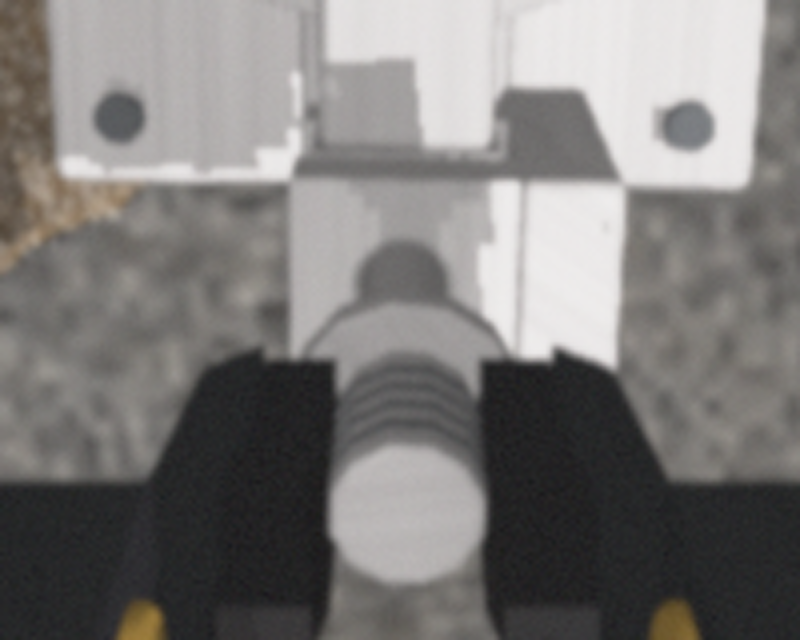

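The shank is inside the hole at (402,270 in the crop) with no reaction. I'll keep going down.

arm_command([
  {"dx": 0.001, "dy": 0.005, "dz": 0, "wx": 0, "wy": 0, "wz": 0},
  {"dx": 0.001, "dy": 0.01, "dz": 0, "wx": 0, "wy": 0, "wz": 0},
  {"dx": 0.001, "dy": 0.015, "dz": 0, "wx": 0, "wy": 0, "wz": 0},
  {"dx": 0.001, "dy": 0.02, "dz": 0, "wx": 0, "wy": 0, "wz": 0},
  {"dx": 0.001, "dy": 0.024, "dz": 0, "wx": 0, "wy": 0, "wz": 0},
])

```text
clock: 10.65
tool_pos: [0.5631, 0.0549, 0.3175]
eef_rot: [-0.477, 0.522, -0.522, 0.477]
contact_force: [-1.1, -0.0, -0.5]
opening: 0.174
```

```bash
python3 - <<'E'
from plant import r
from h import *
s=r.get_state();show(s);plan(s,(.5630,.0552,.3095),YAW)
E
```

```text
t 10.65 tcp [0.5631 0.0549 0.3175] zyaw -5.19 ydir [-0. -0. -1.] F [-1.11 -0.02 -0.51] M [ 0.02 -0.08  0.03] open 0.174 q [ 0.07  0.76 -0.42  1.82  0.47  0.67 -0.72]
d [-0.0003  0.008  -0.0001] w [0.0005 0.0057 0.0002] dist 0.008
```

arm_command([
  {"dx": 0, "dy": 0.003, "dz": 0, "wx": 0, "wy": 0, "wz": 0},
  {"dx": 0, "dy": 0.006, "dz": 0, "wx": 0, "wy": 0, "wz": 0},
  {"dx": 0, "dy": 0.008, "dz": 0, "wx": 0, "wy": 0, "wz": 0},
  {"dx": 0, "dy": 0.01, "dz": 0, "wx": 0, "wy": 0, "wz": 0},
  {"dx": 0, "dy": 0.01, "dz": 0, "wx": 0, "wy": 0, "wz": 0},
])

```text
clock: 11.15
tool_pos: [0.563, 0.0551, 0.3099]
eef_rot: [0.477, -0.522, 0.523, -0.477]
contact_force: [-4.8, -1.7, 13.6]
opening: 0.168
```

```bash
python3 - <<'E'
from plant import r
from h import *
s=r.get_state();show(s);plan(s,(.5630,.0552,.3095),YAW)
c=r.get_calibration('wrist');im=r.snapshot('wrist')
cv2.imwrite('pics/w10c.png',cv2.resize(im[200:360,220:420,::-1],None,fx=4,fy=4,interpolation=cv2.INTER_CUBIC))
im=r.snapshot('scene');cv2.imwrite('pics/s10.png',cv2.resize(im[190:290,205:325,::-1],None,fx=6,fy=6,interpolation=cv2.INTER_CUBIC))
E
```

```text
t 11.15 tcp [0.563  0.0551 0.3099] zyaw -5.19 ydir [ 0.001 -0.001 -1.   ] F [-4.84 -1.66 13.61] M [-0.26  0.78 -0.02] open 0.168 q [ 0.06  0.77 -0.41  1.83  0.48  0.65 -0.73]
d [-0.0001  0.0004 -0.    ] w [-0.0015  0.0056  0.001 ] dist 0.0004
```

View pics/w10c.png

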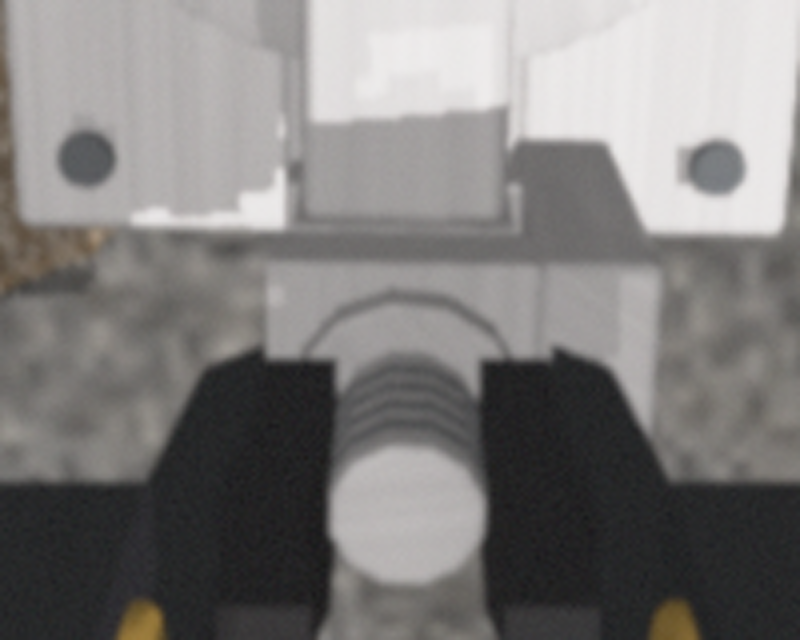

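View pics/s10.png

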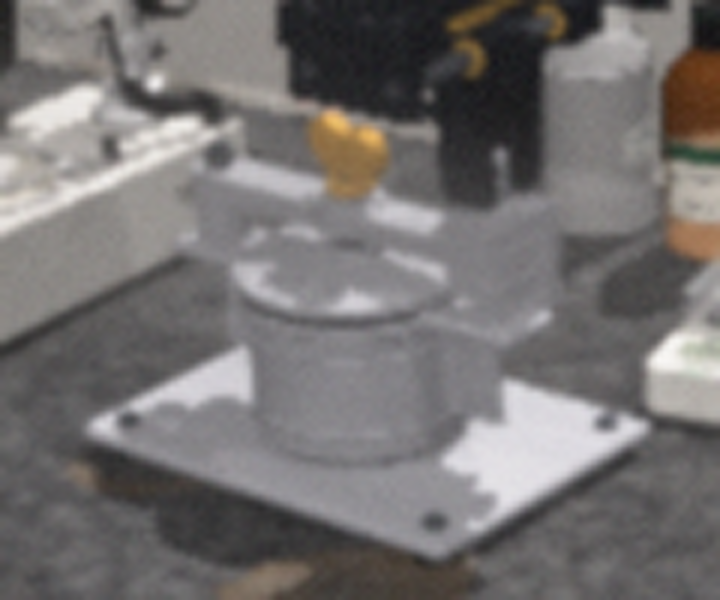

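TCP z is 0.3099 (seated forecast 0.3095) with a 13.6 N upward reaction, and the head lies on the fork top. I'll release and rise.

arm_command([
  {"dx": 0, "dy": -0.001, "dz": 0, "wx": 0, "wy": 0, "wz": 0},
  {"dx": 0, "dy": -0.001, "dz": 0, "wx": 0, "wy": 0, "wz": 0},
  {"dx": 0, "dy": -0.001, "dz": 0, "wx": 0, "wy": 0, "wz": 0},
  {"dx": 0, "dy": -0.001, "dz": 0, "wx": 0, "wy": 0, "wz": 0},
  {"dx": 0, "dy": -0.001, "dz": 0, "wx": 0, "wy": 0, "wz": 0},
], claw=0)

```text
clock: 11.75
tool_pos: [0.5631, 0.0549, 0.3088]
eef_rot: [-0.477, 0.522, -0.522, 0.477]
contact_force: [-0.4, -0.1, 0.4]
opening: 0.501
```

arm_command([
  {"dx": 0, "dy": -0.03, "dz": 0, "wx": 0, "wy": 0, "wz": 0},
  {"dx": 0, "dy": -0.07, "dz": 0, "wx": 0, "wy": 0, "wz": 0},
  {"dx": -0.03, "dy": -0.08, "dz": 0, "wx": 0, "wy": 0, "wz": 0},
  {"dx": -0.04, "dy": -0.08, "dz": 0, "wx": 0, "wy": 0, "wz": 0},
  {"dx": -0.04, "dy": -0.08, "dz": 0, "wx": 0, "wy": 0, "wz": 0},
])

```text
clock: 12.25
tool_pos: [0.5663, 0.0966, 0.3887]
eef_rot: [-0.478, 0.522, -0.521, 0.478]
contact_force: [-0.6, -0.5, -0.8]
opening: 0.501
```

```bash
python3 - <<'E'
from plant import r
from h import *
s=r.get_state();show(s);plan(s,(.571,.136,.36),YAW)
c=r.get_calibration('wrist');im=r.snapshot('wrist');cv2.imwrite('pics/w11.png',im[:,:,::-1]);np.save('pics/w11.npy',np.array([c],dtype=object),allow_pickle=True)
f=(.5628,.0565);print('head',proj(c,(*f,.1405)),'grip',proj(c,(*f,.1625)),'wing',proj(c,(.571,.136,.16)))
E
```

```text
t 12.25 tcp [0.5663 0.0966 0.3887] zyaw -4.98 ydir [-0.001  0.001 -1.   ] F [-0.64 -0.53 -0.76] M [-0.03 -0.07  0.  ] open 0.501 q [ 0.03  0.67 -0.48  1.73  0.4   0.84 -0.72]
d [-0.0396  0.0287  0.0012] w [ 0.0008  0.0104 -0.0011] dist 0.0489
head [321.49738474 303.79759545] grip [321.48162005 320.50898172] wing [324.15144615 190.14741774]
```

View pics/w11.png

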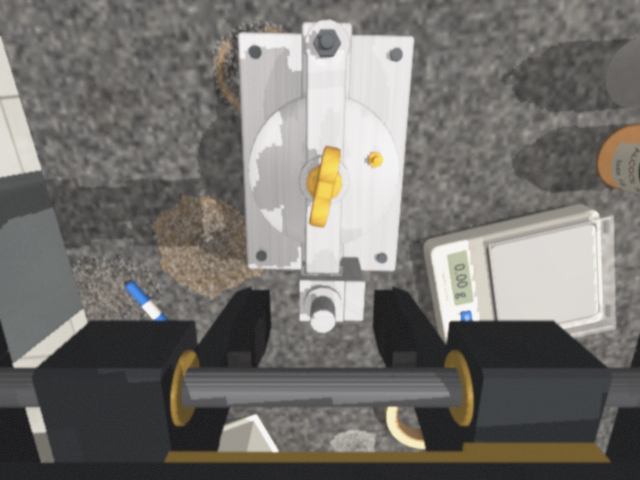

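The pin is seated: its grip top is at (322.5,320), as forecast at (321.5,320.5). The wing spans (329,150) to (317,222). I'll measure its direction by mask.

```bash
python3 - <<'E'
from h import *
im=cv2.imread('pics/w11.png');c=np.load('pics/w11.npy',allow_pickle=True)[0]
cv2.imwrite('pics/w11c.png',cv2.resize(im[135:240,260:400],None,fx=5.6,fy=5.6,interpolation=cv2.INTER_CUBIC))
E
```

```text
(no output)
```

View pics/w11c.png

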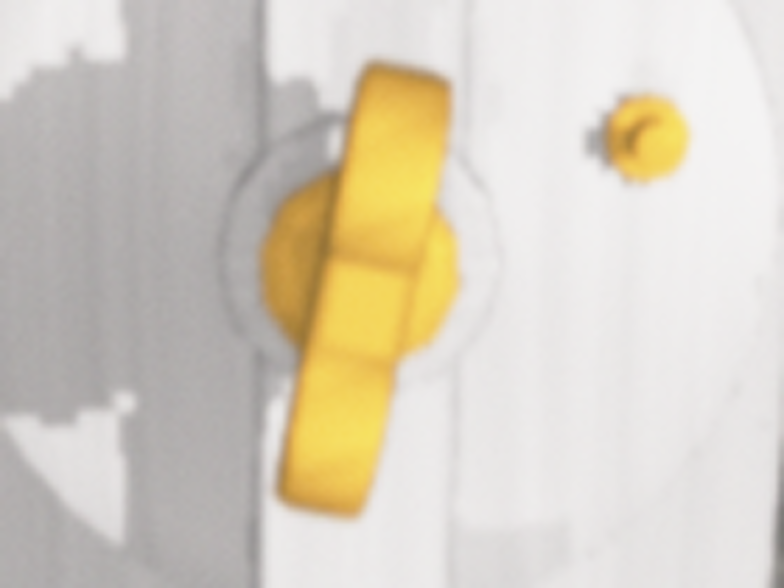

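```bash
python3 - <<'E'
from h import *
np.set_printoptions(precision=4,suppress=True)
c=np.load('pics/w11.npy',allow_pickle=True)[0]
g=lambda x,y,z:onz(c,260+x/5.6-.5,135+y/5.6-.5,z)
for z in (.15,.158):
  a,b=g(412,72,z),g(321,508,z);d=a-b;print(z,a,b,'len',np.linalg.norm(d),'yaw',np.degrees(np.arctan2(d[1],d[0])),'mid',(a+b)/2)
a,b=g(449,95,.157),g(370,500,.157);d=a-b;print('edge yaw',np.degrees(np.arctan2(d[1],d[0])))
print('collar',g(360,265,.134),'saddle mid',g(365,308,.152))
print('expected',CC)
E
```

```text
0.15 [0.5779 0.158  0.15  ] [0.5648 0.1135 0.15  ] len 0.04634033512715003 yaw 73.58805684643426 mid [0.5714 0.1357 0.15  ]
0.158 [0.5777 0.1585 0.158 ] [0.5651 0.1157 0.158 ] len 0.04464054835475317 yaw 73.5880568464343 mid [0.5714 0.1371 0.158 ]
edge yaw 74.68391432555177
collar [0.571  0.1366 0.134 ] saddle mid [0.5713 0.1349 0.152 ]
expected [0.571 0.136]
```

Wing axis is (0.571,0.136) and its yaw is about 74°. Joint 7 has only about 1.7 rad of clockwise room from the near grasp. I'll therefore take the half-turned grasp (jaw yaw 164°), which leaves enough.

arm_command([
  {"dx": -0.01, "dy": 0, "dz": 0, "wx": 0, "wy": -0.19, "wz": 0},
  {"dx": -0.02, "dy": 0, "dz": 0.001, "wx": 0, "wy": -0.38, "wz": 0},
  {"dx": -0.03, "dy": 0, "dz": 0.001, "wx": 0, "wy": -0.57, "wz": 0},
  {"dx": -0.04, "dy": 0, "dz": 0.001, "wx": 0, "wy": -0.76, "wz": 0},
  {"dx": -0.04, "dy": 0, "dz": 0.001, "wx": 0, "wy": -0.94, "wz": 0},
])

```text
clock: 12.8
tool_pos: [0.571, 0.1344, 0.3874]
eef_rot: [0.635, -0.313, 0.312, -0.633]
contact_force: [-0.3, -0.3, -0.5]
opening: 0.503
```

arm_command([
  {"dx": 0, "dy": 0, "dz": 0, "wx": 0, "wy": -0.19, "wz": 0},
  {"dx": 0, "dy": 0, "dz": 0, "wx": 0, "wy": -0.38, "wz": 0},
  {"dx": 0, "dy": 0, "dz": 0, "wx": 0, "wy": -0.57, "wz": 0},
  {"dx": 0, "dy": 0, "dz": 0, "wx": 0, "wy": -0.76, "wz": 0},
  {"dx": 0, "dy": 0, "dz": 0, "wx": 0, "wy": -0.94, "wz": 0},
])

```text
clock: 13.3
tool_pos: [0.5712, 0.1326, 0.3871]
eef_rot: [0.705, -0.065, 0.063, -0.703]
contact_force: [-0.3, -1.1, -0.8]
opening: 0.499
```

```bash
python3 - <<'E'
from plant import r
from h import *
s=r.get_state();show(s);plan(s,(.571,.136,.36),np.radians(164))
E
```

```text
t 13.3 tcp [0.5712 0.1326 0.3871] zyaw 79.69 ydir [-0.003 -0.003 -1.   ] F [-0.26 -1.14 -0.82] M [ 0.01 -0.16 -0.04] open 0.499 q [ 0.17  0.79 -0.88  1.68  0.7   1.02  0.44]
d [-0.0008  0.0271  0.0034] w [ 9.0000e-04 -1.8737e+00 -5.6000e-03] dist 0.0273
```

arm_command([
  {"dx": 0, "dy": 0, "dz": 0.003, "wx": 0, "wy": -0.19, "wz": 0},
  {"dx": 0, "dy": 0, "dz": 0.003, "wx": 0, "wy": -0.38, "wz": 0},
  {"dx": 0, "dy": 0, "dz": 0.003, "wx": 0, "wy": -0.57, "wz": 0},
  {"dx": 0, "dy": 0, "dz": 0.003, "wx": 0, "wy": -0.76, "wz": 0},
  {"dx": 0, "dy": 0, "dz": 0.003, "wx": 0, "wy": -0.94, "wz": 0},
])

```text
clock: 13.8
tool_pos: [0.5718, 0.1356, 0.387]
eef_rot: [0.68, 0.194, -0.196, -0.679]
contact_force: [-0.6, -0.4, -0.9]
opening: 0.504
```

arm_command([
  {"dx": 0, "dy": 0, "dz": 0, "wx": 0, "wy": -0.19, "wz": 0},
  {"dx": 0, "dy": 0, "dz": 0, "wx": 0, "wy": -0.38, "wz": 0},
  {"dx": 0, "dy": 0, "dz": 0, "wx": 0, "wy": -0.57, "wz": 0},
  {"dx": 0, "dy": 0, "dz": 0, "wx": 0, "wy": -0.76, "wz": 0},
  {"dx": 0, "dy": 0, "dz": 0, "wx": 0, "wy": -0.94, "wz": 0},
])

```text
clock: 14.3
tool_pos: [0.5719, 0.1356, 0.3869]
eef_rot: [0.564, 0.426, -0.428, -0.563]
contact_force: [-1.1, 0.4, 0.4]
opening: 0.499
```

```bash
python3 - <<'E'
from plant import r
from h import *
s=r.get_state();show(s);plan(s,(.571,.136,.322),np.radians(164))
c=r.get_calibration('wrist');im=r.snapshot('wrist');cv2.imwrite('pics/w12.png',im[:,:,::-1]);np.save('pics/w12.npy',np.array([c],dtype=object),allow_pickle=True)
print(proj(c,(.571,.136,.152)))
E
```

```text
t 14.3 tcp [0.5719 0.1356 0.3869] zyaw 164.3 ydir [-0.003 -0.003 -1.   ] F [-1.1   0.45  0.39] M [ 0.12 -0.07  0.05] open 0.499 q [ 0.29  0.93 -1.22  1.67  0.92  1.23  1.72]
d [0.0003 0.0649 0.0008] w [-0.0025  0.0067 -0.0044] dist 0.0649
[321.86091304 256.70898679]
```

View pics/w12.png

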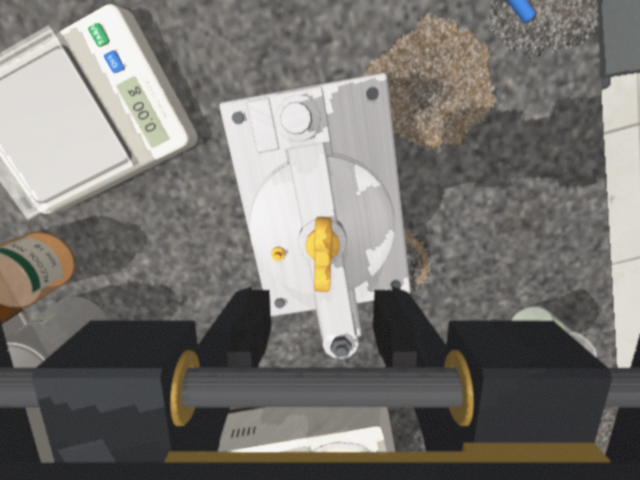

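The wing lies upright in the image at u≈322, centred between the pads, and the pin is still seated at (300,118). I'll descend to grip above the collar (tips at 138 mm).

arm_command([
  {"dx": 0, "dy": 0.03, "dz": 0.001, "wx": 0, "wy": 0, "wz": 0},
  {"dx": 0, "dy": 0.055, "dz": 0.001, "wx": 0, "wy": 0, "wz": 0},
  {"dx": 0, "dy": 0.072, "dz": 0.001, "wx": 0, "wy": 0, "wz": 0},
  {"dx": 0, "dy": 0.08, "dz": 0.001, "wx": 0, "wy": 0, "wz": 0},
  {"dx": 0, "dy": 0.083, "dz": 0.001, "wx": 0, "wy": 0, "wz": 0},
])

```text
clock: 14.85
tool_pos: [0.5709, 0.1373, 0.3051]
eef_rot: [-0.565, -0.425, 0.426, 0.565]
contact_force: [-0.6, -0.3, -0.3]
opening: 0.498
```

```bash
python3 - <<'E'
from plant import r
from h import *
s=r.get_state();show(s);plan(s,(.571,.136,.304),np.radians(164))
c=r.get_calibration('wrist');im=r.snapshot('wrist');cv2.imwrite('pics/w13.png',im[:,:,::-1])
E
```

```text
t 14.85 tcp [0.5709 0.1373 0.3051] zyaw 163.96 ydir [-0.001 -0.001 -1.   ] F [-0.56 -0.31 -0.27] M [ 0.15 -0.14 -0.02] open 0.498 q [ 0.26  1.03 -1.14  1.75  1.05  1.12  1.62]
d [-0.0012  0.0011 -0.0005] w [-0.0015 -0.0009 -0.0013] dist 0.0017
```

View pics/w13.png

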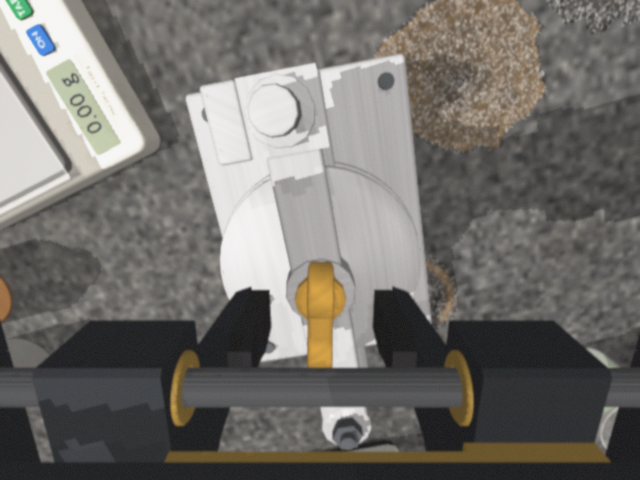

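The wing is central between the pads and parallel to them. Closing.

arm_command([
  {"dx": -0.001, "dy": 0.001, "dz": 0, "wx": 0, "wy": 0, "wz": 0},
  {"dx": -0.001, "dy": 0.001, "dz": 0, "wx": 0, "wy": 0, "wz": 0},
  {"dx": -0.001, "dy": 0.001, "dz": 0, "wx": 0, "wy": 0, "wz": 0},
  {"dx": -0.001, "dy": 0.001, "dz": 0, "wx": 0, "wy": 0, "wz": 0},
  {"dx": -0.001, "dy": 0.001, "dz": 0, "wx": 0, "wy": 0, "wz": 0},
], claw=-1, grip_force=35)

```text
clock: 15.4
tool_pos: [0.5709, 0.1368, 0.3055]
eef_rot: [0.565, 0.426, -0.425, -0.565]
contact_force: [-0.0, -0.6, 2.1]
opening: 0.11
```

arm_command([
  {"dx": 0, "dy": 0, "dz": 0, "wx": 0, "wy": 0, "wz": 0},
  {"dx": 0, "dy": 0, "dz": 0, "wx": 0, "wy": 0, "wz": 0},
  {"dx": 0, "dy": 0, "dz": 0, "wx": 0, "wy": 0.1, "wz": 0},
  {"dx": 0, "dy": 0, "dz": 0, "wx": 0, "wy": 0.2, "wz": 0},
  {"dx": 0, "dy": 0, "dz": 0, "wx": 0, "wy": 0.3, "wz": 0},
])

```text
clock: 15.9
tool_pos: [0.5709, 0.1368, 0.3053]
eef_rot: [0.612, 0.356, -0.355, -0.611]
contact_force: [1.0, -0.8, 2.2]
opening: 0.111
```

```bash
python3 - <<'E'
from plant import r
from h import *
s=r.get_state();show(s);plan(s,(.571,.136,.304))
E
```

```text
t 15.9 tcp [0.5709 0.1368 0.3053] zyaw 150.33 ydir [ 0.001 -0.    -1.   ] F [ 1.05 -0.75  2.15] M [-0.02 -0.17  0.11] open 0.111 q [ 0.25  1.01 -1.1   1.75  1.02  1.08  1.4 ]
d [-0.0006  0.0013 -0.0005] w [0.0009 0.     0.0004] dist 0.0016
```

The grip is on (opening 0.111, about 10 mm) and turning shows Mz of about 0.1 N m. I'll continue clockwise and watch for the stop.

arm_command([
  {"dx": 0, "dy": 0, "dz": 0, "wx": 0, "wy": 0.12, "wz": 0},
  {"dx": 0, "dy": 0, "dz": 0, "wx": 0, "wy": 0.24, "wz": 0},
  {"dx": 0, "dy": 0, "dz": 0, "wx": 0, "wy": 0.36, "wz": 0},
  {"dx": 0, "dy": 0, "dz": 0, "wx": 0, "wy": 0.48, "wz": 0},
  {"dx": 0, "dy": 0, "dz": 0, "wx": 0, "wy": 0.5, "wz": 0},
])

```text
clock: 16.4
tool_pos: [0.5709, 0.1367, 0.3052]
eef_rot: [0.669, 0.23, -0.23, -0.668]
contact_force: [1.4, -1.1, 1.8]
opening: 0.108
```

```bash
python3 - <<'E'
from plant import r
from h import *
s=r.get_state();show(s)
E
```

```text
t 16.4 tcp [0.5709 0.1367 0.3052] zyaw 127.96 ydir [ 0.001 -0.    -1.   ] F [ 1.37 -1.09  1.78] M [-0.03 -0.29  0.08] open 0.108 q [ 0.22  0.97 -1.03  1.75  0.98  1.02  1.05]
```

arm_command([
  {"dx": 0, "dy": 0, "dz": 0, "wx": 0, "wy": 0.1, "wz": 0},
  {"dx": 0, "dy": 0, "dz": 0, "wx": 0, "wy": 0.2, "wz": 0},
  {"dx": 0, "dy": 0, "dz": 0, "wx": 0, "wy": 0.3, "wz": 0},
  {"dx": 0, "dy": 0, "dz": 0, "wx": 0, "wy": 0.3, "wz": 0},
  {"dx": 0, "dy": 0, "dz": 0, "wx": 0, "wy": 0.3, "wz": 0},
])

```text
clock: 16.9
tool_pos: [0.5709, 0.1366, 0.3051]
eef_rot: [0.691, 0.151, -0.151, -0.691]
contact_force: [1.8, -0.2, 1.7]
opening: 0.108
```

```bash
python3 - <<'E'
from plant import r
from h import *
s=r.get_state();show(s)
E
```

```text
t 16.9 tcp [0.5709 0.1366 0.3051] zyaw 114.64 ydir [ 0. -0. -1.] F [ 1.8  -0.17  1.69] M [-0.14 -0.47 -0.02] open 0.108 q [ 0.2   0.95 -0.98  1.75  0.95  0.99  0.84]
```

arm_command([
  {"dx": 0, "dy": 0, "dz": 0, "wx": 0, "wy": 0.1, "wz": 0},
  {"dx": 0, "dy": 0, "dz": 0, "wx": 0, "wy": 0.2, "wz": 0},
  {"dx": 0, "dy": 0, "dz": 0, "wx": 0, "wy": 0.3, "wz": 0},
  {"dx": 0, "dy": 0, "dz": 0, "wx": 0, "wy": 0.3, "wz": 0},
  {"dx": 0, "dy": 0, "dz": 0, "wx": 0, "wy": 0.3, "wz": 0},
])

```text
clock: 17.4
tool_pos: [0.5707, 0.1365, 0.305]
eef_rot: [0.704, 0.069, -0.069, -0.704]
contact_force: [1.3, -2.3, 0.2]
opening: 0.11
```

```bash
python3 - <<'E'
from plant import r
from h import *
s=r.get_state();show(s)
E
```

```text
t 17.4 tcp [0.5707 0.1365 0.305 ] zyaw 101.16 ydir [-0.    -0.001 -1.   ] F [ 1.33 -2.32  0.23] M [-0.24 -0.35 -0.05] open 0.11 q [ 0.18  0.93 -0.93  1.75  0.91  0.95  0.63]
```

arm_command([
  {"dx": 0, "dy": 0, "dz": 0, "wx": 0, "wy": 0.1, "wz": 0},
  {"dx": 0, "dy": 0, "dz": 0, "wx": 0, "wy": 0.2, "wz": 0},
  {"dx": 0, "dy": 0, "dz": 0, "wx": 0, "wy": 0.3, "wz": 0},
  {"dx": 0, "dy": 0, "dz": 0, "wx": 0, "wy": 0.3, "wz": 0},
  {"dx": 0, "dy": 0, "dz": 0, "wx": 0, "wy": 0.3, "wz": 0},
])

```text
clock: 17.9
tool_pos: [0.5707, 0.1364, 0.3049]
eef_rot: [0.707, -0.015, 0.014, -0.707]
contact_force: [0.7, -2.7, 0.4]
opening: 0.11
```

```bash
python3 - <<'E'
from plant import r
from h import *
s=r.get_state();show(s)
E
```

```text
t 17.9 tcp [0.5707 0.1364 0.3049] zyaw 87.66 ydir [-0.    -0.001 -1.   ] F [ 0.69 -2.74  0.37] M [-0.38 -0.36 -0.05] open 0.11 q [ 0.16  0.91 -0.88  1.75  0.88  0.92  0.42]
```

```bash
python3 - <<'E'
from plant import r
from h import *
im=r.snapshot('wrist');cv2.imwrite('pics/w14.png',im[:,:,::-1])
E
```

```text
(no output)
```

View pics/w14.png

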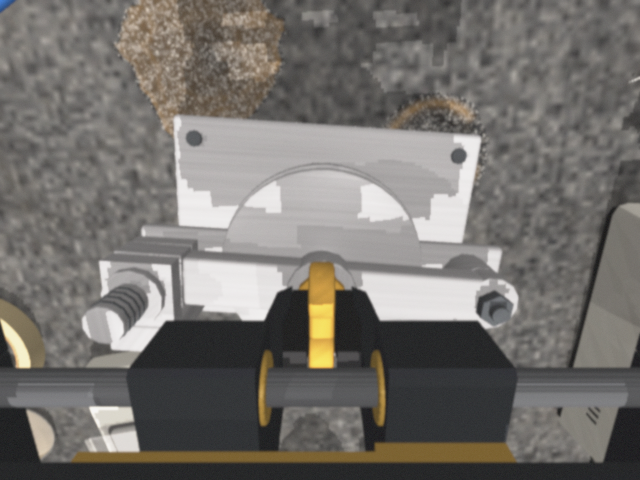

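The wing at (322,310) follows the jaws, and the pin stays home at left (110,310). Continuing clockwise.

arm_command([
  {"dx": 0, "dy": 0, "dz": 0, "wx": 0, "wy": 0.1, "wz": 0},
  {"dx": 0, "dy": 0, "dz": 0, "wx": 0, "wy": 0.2, "wz": 0},
  {"dx": 0, "dy": 0, "dz": 0, "wx": 0, "wy": 0.3, "wz": 0},
  {"dx": 0, "dy": 0, "dz": 0, "wx": 0, "wy": 0.3, "wz": 0},
  {"dx": 0, "dy": 0, "dz": 0, "wx": 0, "wy": 0.3, "wz": 0},
])

```text
clock: 18.45
tool_pos: [0.5705, 0.1365, 0.3049]
eef_rot: [0.701, -0.097, 0.097, -0.7]
contact_force: [-0.1, -3.4, 0.0]
opening: 0.124
```

```bash
python3 - <<'E'
from plant import r
from h import *
s=r.get_state();show(s)
E
```

```text
t 18.45 tcp [0.5705 0.1365 0.3049] zyaw 74.25 ydir [-0.    -0.001 -1.   ] F [-0.09 -3.4   0.04] M [-0.68 -0.27  0.75] open 0.124 q [ 0.13  0.9  -0.83  1.75  0.84  0.88  0.22]
```

Mz jumped to 0.75 N m and the opening widened, so the screw is on its seat. I'll check the wing's angle in the picture.

```bash
python3 - <<'E'
from plant import r
from h import *
s=r.get_state();show(s)
im=r.snapshot('wrist');cv2.imwrite('pics/w15c.png',cv2.resize(im[240:380,240:400,::-1],None,fx=4.2,fy=4.2,interpolation=cv2.INTER_CUBIC))
im=cv2.imread('pics/w14.png');cv2.imwrite('pics/w14c.png',cv2.resize(im[240:380,240:400],None,fx=4.2,fy=4.2,interpolation=cv2.INTER_CUBIC))
E
```

```text
t 18.45 tcp [0.5705 0.1365 0.3049] zyaw 74.25 ydir [-0.    -0.001 -1.   ] F [-0.09 -3.4   0.04] M [-0.68 -0.27  0.75] open 0.124 q [ 0.13  0.9  -0.83  1.75  0.84  0.88  0.22]
```

View pics/w15c.png

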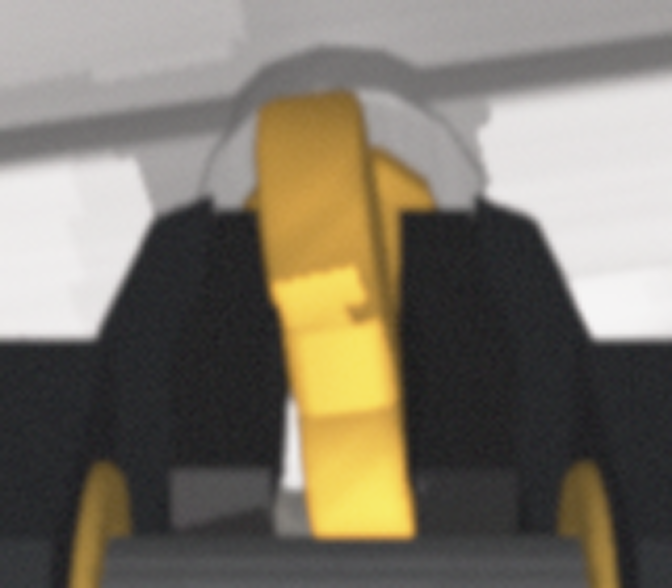

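View pics/w14c.png

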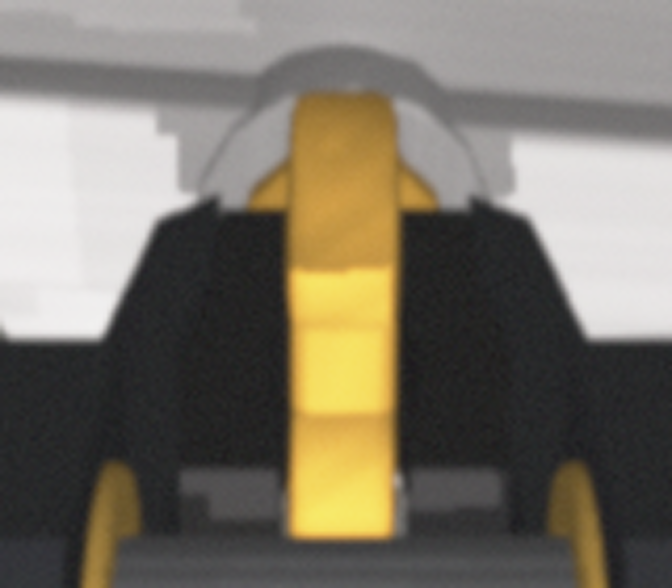

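In the picture the wing has slipped about 7.5° in the pads (edge runs from (307,98) to (362,510) in the crop). The seat is therefore near jaw yaw 82°. I'll turn back to re-align and read it.

arm_command([
  {"dx": 0, "dy": 0, "dz": 0, "wx": 0, "wy": -0.06, "wz": 0},
  {"dx": 0, "dy": 0, "dz": 0, "wx": 0, "wy": -0.11, "wz": 0},
  {"dx": 0, "dy": 0, "dz": 0, "wx": 0, "wy": -0.11, "wz": 0},
  {"dx": 0, "dy": 0, "dz": 0, "wx": 0, "wy": -0.11, "wz": 0},
  {"dx": 0, "dy": 0, "dz": 0, "wx": 0, "wy": -0.11, "wz": 0},
])

```text
clock: 19.0
tool_pos: [0.5705, 0.1365, 0.3049]
eef_rot: [0.704, -0.068, 0.068, -0.704]
contact_force: [-0.2, -2.5, -0.2]
opening: 0.115
```

```bash
python3 - <<'E'
from plant import r
from h import *
s=r.get_state();show(s)
im=r.snapshot('wrist');cv2.imwrite('pics/w16c.png',cv2.resize(im[240:380,240:400,::-1],None,fx=4.2,fy=4.2,interpolation=cv2.INTER_CUBIC))
E
```

```text
t 19.0 tcp [0.5705 0.1365 0.3049] zyaw 78.94 ydir [-0.001 -0.001 -1.   ] F [-0.22 -2.5  -0.24] M [-0.77 -0.12  0.4 ] open 0.115 q [ 0.14  0.9  -0.84  1.75  0.85  0.9   0.29]
```

View pics/w16c.png

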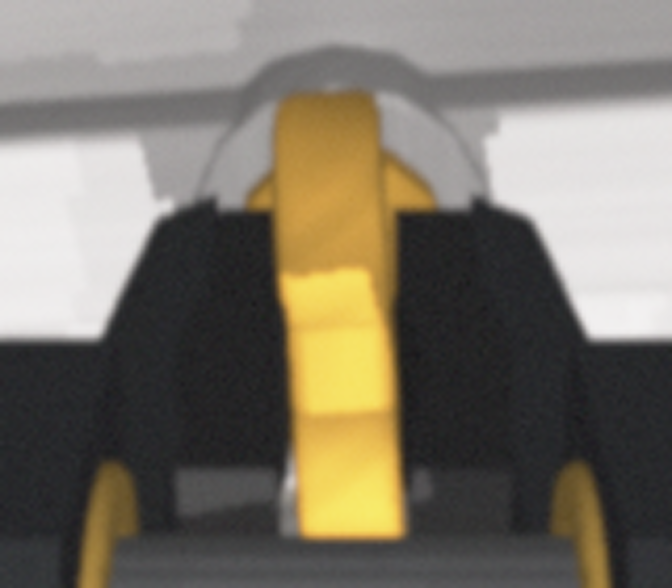

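The screw is still on the seat (Mz 0.40, opening 0.115). Extrapolating both to zero twist gives a seat yaw of about 83.4°. Target jaw yaw for a quarter turn back is therefore about 173.4°, which is 94.4° counter-clockwise from here.

arm_command([
  {"dx": 0, "dy": 0, "dz": 0, "wx": 0, "wy": -0.14, "wz": 0},
  {"dx": 0, "dy": 0, "dz": 0, "wx": 0, "wy": -0.28, "wz": 0},
  {"dx": 0, "dy": 0, "dz": 0, "wx": 0, "wy": -0.42, "wz": 0},
  {"dx": 0, "dy": 0, "dz": 0, "wx": 0, "wy": -0.56, "wz": 0},
  {"dx": 0, "dy": 0, "dz": 0, "wx": 0, "wy": -0.7, "wz": 0},
])

```text
clock: 19.55
tool_pos: [0.5706, 0.1367, 0.3051]
eef_rot: [-0.696, -0.126, 0.127, 0.696]
contact_force: [-0.9, -3.4, 0.5]
opening: 0.107
```

arm_command([
  {"dx": 0, "dy": 0, "dz": 0, "wx": 0, "wy": -0.14, "wz": 0},
  {"dx": 0, "dy": 0, "dz": 0, "wx": 0, "wy": -0.28, "wz": 0},
  {"dx": 0, "dy": 0, "dz": 0, "wx": 0, "wy": -0.42, "wz": 0},
  {"dx": 0, "dy": 0, "dz": 0, "wx": 0, "wy": -0.56, "wz": 0},
  {"dx": 0, "dy": 0, "dz": 0, "wx": 0, "wy": -0.7, "wz": 0},
])

```text
clock: 20.05
tool_pos: [0.5705, 0.1368, 0.3053]
eef_rot: [-0.635, -0.31, 0.311, 0.635]
contact_force: [-1.2, -1.9, 1.3]
opening: 0.111
```

```bash
python3 - <<'E'
from plant import r
from h import *
s=r.get_state();show(s);plan(s,None,np.radians(173.4))
E
```

```text
t 20.05 tcp [0.5705 0.1368 0.3053] zyaw 142.11 ydir [-0.001  0.    -1.   ] F [-1.2  -1.94  1.31] M [-0.53  0.11 -0.08] open 0.111 q [ 0.24  1.   -1.08  1.75  1.01  1.06  1.27]
d [0. 0. 0.] w [-1.100e-03 -6.952e-01 -2.000e-04] dist 0.0
```

arm_command([
  {"dx": 0, "dy": 0, "dz": 0, "wx": 0, "wy": -0.16, "wz": 0},
  {"dx": 0, "dy": 0, "dz": 0, "wx": 0, "wy": -0.32, "wz": 0},
  {"dx": 0, "dy": 0, "dz": 0, "wx": 0, "wy": -0.48, "wz": 0},
  {"dx": 0, "dy": 0, "dz": 0, "wx": 0, "wy": -0.62, "wz": 0},
  {"dx": 0, "dy": 0, "dz": 0, "wx": 0, "wy": -0.69, "wz": 0},
])

```text
clock: 20.55
tool_pos: [0.5706, 0.1368, 0.3055]
eef_rot: [-0.529, -0.469, 0.469, 0.529]
contact_force: [-0.9, -2.4, 3.0]
opening: 0.109
```

arm_command([
  {"dx": 0, "dy": 0, "dz": 0, "wx": 0, "wy": 0, "wz": 0},
  {"dx": 0, "dy": 0, "dz": 0, "wx": 0, "wy": 0, "wz": 0},
  {"dx": 0, "dy": 0, "dz": 0, "wx": 0, "wy": 0, "wz": 0},
  {"dx": 0, "dy": 0, "dz": 0, "wx": 0, "wy": 0, "wz": 0},
  {"dx": 0, "dy": 0, "dz": 0, "wx": 0, "wy": 0, "wz": 0},
])

```text
clock: 21.05
tool_pos: [0.5706, 0.1369, 0.3054]
eef_rot: [0.53, 0.468, -0.468, -0.53]
contact_force: [-2.3, -3.2, 5.3]
opening: 0.116
```

```bash
python3 - <<'E'
from plant import r
from h import *
s=r.get_state();show(s);plan(s,None,np.radians(173.4));print(s['qd'].round(3))
im=r.snapshot('wrist');cv2.imwrite('pics/w17.png',im[:,:,::-1])
im=r.snapshot('scene');cv2.imwrite('pics/s17.png',cv2.resize(im[190:290,205:325,::-1],None,fx=6,fy=6,interpolation=cv2.INTER_CUBIC))
E
```

```text
t 21.05 tcp [0.5706 0.1369 0.3054] zyaw 172.98 ydir [ 0. -0. -1.] F [-2.28 -3.17  5.28] M [-0.61  0.3   0.1 ] open 0.116 q [ 0.27  1.04 -1.17  1.75  1.07  1.14  1.76]
d [0. 0. 0.] w [ 0.0002 -0.0094 -0.    ] dist 0.0
[ 0.001  0.    -0.001  0.     0.002 -0.     0.   ]
```

View pics/w17.png

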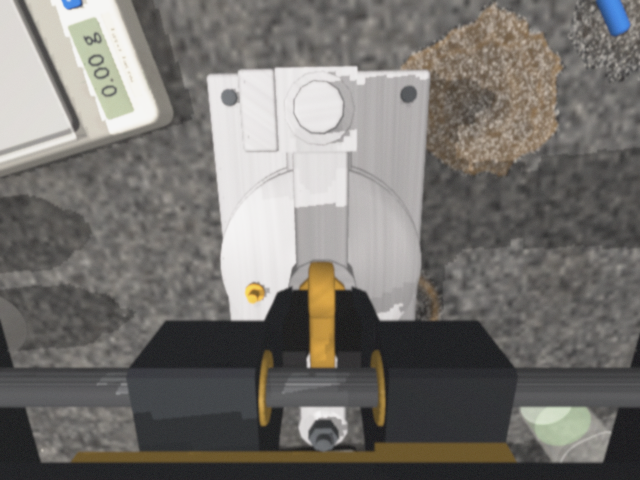

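View pics/s17.png

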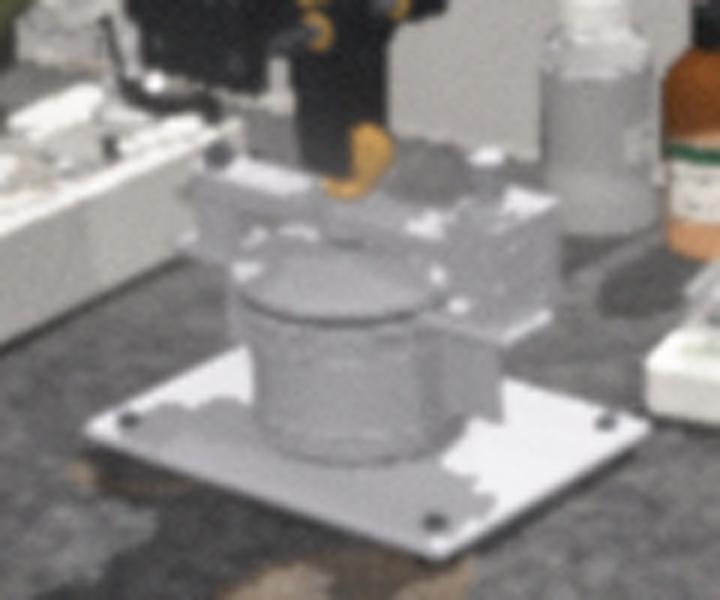

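The wing is held parallel to the jaws and lies along the bar. The bridge is in the fork, the pin's head is on the fork, and the arm is at rest. I'm handing in.

```bash
python3 - <<'E'
from plant import r
from h import *
s=r.get_state();show(s);print(r.finish_job())
E
```

```text
t 21.15 tcp [0.5706 0.1369 0.3054] zyaw 172.98 ydir [ 0. -0. -1.] F [-2.27 -2.94  6.03] M [-0.73  0.35  0.02] open 0.108 q [ 0.27  1.04 -1.17  1.75  1.07  1.14  1.76]
the job is handed in; nothing more can be done
None
```

The canister is closed up and the job was handed in at 21.2 s, with the gripper still holding the wing. The hand-in gave no verdict, so what follows is from my own checks.

- **Bridge:** I pushed it to its stop, which pushed back with 6.5 N. It was still in the fork in the last pictures.
- **Pin:** It went down through fork and eye and pushed back with 13.6 N. The tool stopped within 0.5 mm of the forecast seated height, and the head was still down on the fork in the last pictures.
- **Screw:** I turned it clockwise about 80° to a hard stop, where the moment rose to 0.75 N m. It slipped 8–9° in the pads as it hit, so the seat angle is partly extrapolated, good to about ±3°. I then backed it off to 1.56 rad by jaw yaw; the target is 1.571.
- **Final hold:** The grip was set to 35 N and the opening read about 9.5 mm on the 10 mm wing. The arm was at rest. An upward force of about 6 N remained on the tool from the screw rising, and I left it.
- **Other things on the bench:** I did not measure their positions again at the end. I saw no contact with any of them in the pictures or forces.

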